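# Pack the lens kit tray for the next camera job

## Robot

A 6-joint arm with a two-finger parallel gripper is mounted at the origin on a cart in front of the work surface, level with it; the furniture and walls round the work are solid. World frame = base frame: x ahead of the robot, y to its left, z up, the work surface at z = 0. Lengths are in mm, angles in rad, forces in N, time in s.
With the tool pointing down it reaches from about 300 to 775 mm from the base axis. Payload 14.6 kg.
Tool frame: the origin (TCP) lies between the finger pads; the fingertips stand manip.tip_reach ahead of it and the grasp point (between the pads) lies 5 mm behind it (manip.tip_reach is the distance from the TCP to the fingertips, in mm); z points along the fingers, y is the line along which they close (so a half turn about z gives the same grasp; the last joint's range is limited). The gripper opens to 94 mm and grips with 3 to 60 N. Pads are 16 mm wide; open, the fingers measure 119 mm over their backs; the gripper's body (75 mm by 177 mm) begins 78 mm behind the grasp point.
Start: joints at [-1.191, 0.3, 1.521, -0, 1.321, -0.067], TCP at [237.637, -496.002, 219.446] pointing down, gripper open.
Joint ranges: [-3.03, 3.03], [-0.79, 2.21], [0.23, 2.52], [-1.04, 4.18], [0, 3.07], [-2.55, 2.55]. Speed limits (rad/s): [2.22, 2.22, 2.57, 3.14, 3.14, 3.14].

## Interface

Orientations are given as [roll, pitch, yaw] about the fixed x, y, z axes, in that order (R = Rz(yaw) Ry(pitch) Rx(roll)).
In Python, from cell import manip gives the robot as it stands. The module is installed in compiled form; this text tells all that it offers.
- The arm moves only by the shell command python3 -m creep 'ROWS' [FORCE]. ROWS is JSON, a list of rows, each a list of 3 entries, a list of its own where there are three numbers: the opening, from -1 (shut) to 1 (fully open), then the shift along the tool's x, y, z in cm, then the turn about the tool's z in units of 5 degrees (1.0 is 5 degrees). In form: [[grip, [tx, ty, tz], roll], ...]. A call has 1 to 12 rows; each row is the pose to reach, as a shift and turn from the pose commanded when the call began, along the tool's axes at that moment; what a row does not reach only later rows make up. A row lasts 1/10 s, in which the tool goes at most 50 mm and 8.59 degrees, less where a joint would pass 70% of its speed; a pose out of reach is approached as far as the arm can. A call with a gripper value outside its range is refused whole. The fingers move at their own pace and stop on an object; FORCE is the grip in N (left out, the last holds). Time passes only in rows, so rows that repeat a pose let the fingers close. It gives the time, the measured TCP pose, the force, the opening and the grip force at its end, in the units of the state.
- manip.read_state(): the state, without advancing time (a new reading comes with each control period).
- manip.camera(name): name is "scene" or "side" or "wrist"; returns the picture (480x640x3 uint8, red, green, blue); there is no depth.
- manip.camera_params(name): a dict with "fovy" (degrees; the focal length in pixels is half the picture's height over the tangent of half this angle, whatever the lens; pixels are square), "cx", "cy" (the principal point, pixels), "origin" and "attitude" of the camera in the world. Camera axes: x right, y down, z forward; pixel columns grow to the right and rows downward; lengths in mm; the calibration is good to about 2 mm. A picture is of the moment at which its call begins: read the wrist's pose just before it. camera_params takes no time and is no camera call; for the wrist camera it gives the pose at the moment of the call.
- manip.sign_off(): hands the job in; it is judged then, once.
The state is a dict: "clock": time; "joints": joint angles; "qd": joint speeds; "effort": joint torques, N m; "eef_pos": TCP position; "eef_rot": TCP orientation; "wrist_force": force on the tool from outside, world axes, zero at the start; "moment": the same for the moment, N m; "finger_gap": finger opening in mm; "finger_force": force on a finger pad.
Only numpy, scipy, OpenCV 4.12 (cv2) and the standard library are available. Lean on these libraries where they do the work, as an engineer would, in place of code of your own. Each camera call takes 0.05 s, during which the arm holds its last target. There are 200 camera calls.

## Task

Pack the foam-lined kit tray: stand each of the two lenses, glass up, in the round well that fits it, with its own cap lying centred on its top end against dust, and stand the charged battery (green cover) in the rectangular slot, everything right down on the yellow floor. Set the lenses down, do not drop them, and leave the two flat batteries (red covers) standing where they are.

Things in the scene. Friction and masses are not known exactly. Their poses are not given: they have to be found in the camera images.
- wide_well: Black foam block, 104 x 104 x 31 mm, fixed beside two others in a row (centres 105 mm apart, order varies) in a fixed grey tray, 325 x 115 mm, rim 32 mm above the bench. Central round well, 75 mm across, 28 mm deep to its yellow floor, mouth bevelled 4 mm. Origin: centre of the block's underside, 4 mm above the bench; well floor 3 mm, foam top 31 mm above the origin; z up.
- narrow_well: Black foam block, 104 x 104 x 31 mm, in the same tray, with a smaller central round well, 63.5 mm across, 28 mm deep to its yellow floor, mouth bevelled 4 mm. Origin: centre of the block's underside, 4 mm above the bench; well floor 3 mm, foam top 31 mm above the origin; z up.
- battery_slot: Black foam block, 104 x 104 x 31 mm, in the same tray, with a central rectangular slot, 48 mm along the block's x, 33 mm along its y, 28 mm deep to its yellow floor, mouth bevelled 4 mm. Origin: centre of the block's underside, 4 mm above the bench; well floor 3 mm, foam top 31 mm above the origin; z up.
- lens_large: Large black lens barrel with a thin red ring, standing on its rear end, glass up: 65 mm across, 62 mm high. Origin at the centre of its underside, z up. About 0.16 kg
- lens_small: Small black lens barrel with a thin red ring, standing on its rear end, glass up: 55 mm across, 48 mm high. Origin at the centre of its underside, z up. About 0.16 kg
- cap_large: Large flat black lens cap lying on the front half of the bench (not the spare one at the back behind the camera stand), 67 mm across, 12 mm high with its raised middle, rim 10 mm high; it belongs on the large lens and rests on its top end. Origin at the centre of its underside, z up. 0.016 kg
- cap_small: Small flat black lens cap lying on the front half of the bench, 49 mm across, 12 mm high with its raised middle, rim 10 mm high; it belongs on the small lens and rests on its top end. Origin at the centre of its underside, z up. 0.016 kg (off the blue mat the bench lies 3 mm lower, at z = -3 mm)
- battery_charged: The charged camera battery, dark blue, standing on end, 38 (x) x 22 (y) x 71 mm high; it wears a green terminal cover on top. Origin at the centre of its underside; x along the 38 mm width, z up; pinch it across y. About 0.11 kg
- battery_flat_1: A flat (discharged) camera battery, dark blue, standing on end, 38 (x) x 22 (y) x 71 mm high; it wears a red terminal cover on top. Origin at the centre of its underside; x along the 38 mm width, z up; pinch it across y. About 0.11 kg
- battery_flat_2: Another flat (discharged) camera battery, dark blue, standing on end, 38 (x) x 22 (y) x 71 mm high; it wears a red terminal cover on top. Origin at the centre of its underside; x along the 38 mm width, z up; pinch it across y. About 0.11 kg
Not all that is in view belongs to the job. What is shaped like the lens_small but turquoise is not meant.

How it is judged:
By the outcome, as a careful person would: the job done as asked, in the order asked, and still so for the second after the job is handed in, with the robot touching nothing.
It also fails if it takes over 128 s, if anything falls off the work surface, if the arm or the gripper's body presses on something with over 40 N, if the wrist force passes 120 N, or if a joint passes its speed limit or range.

## Working session

There is one attempt and no reset: what is moved stays moved. The work goes in short steps, Python scripts to look and compute and a shell command to move; the robot and the scene stay as the last step left them, time stands still between calls to the robot, and variables do not carry over. Pictures are saved under pics/ and viewed, at most 14 in all, crops included, and the job is handed in when it is done.

```bash
mkdir -p pics; ls; python3 - <<'E'
from cell import manip
import cv2
print(manip.read_state(), manip.tip_reach)
for n in ("scene","side","wrist"):
    p=manip.camera_params(n); print(n,p)
    cv2.imwrite(f"pics/{n}0.png",manip.camera(n)[:,:,::-1])
E
```

```text
pics
{'clock': 0.0, 'joints': array([-1.19059028e+00,  3.00455686e-01,  1.52161050e+00,  1.02591085e-05,
        1.32070980e+00, -6.65822547e-02]), 'qd': array([ 3.81338385e-04, -2.07554212e-03, -4.52201262e-07,  5.39350644e-04,
       -1.62648275e-03,  6.16879418e-04]), 'effort': array([ 6.79609893e-04, -5.31806552e+01, -3.52736378e+01,  7.09151826e-02,
        2.43266195e-02, -1.25912952e-04]), 'eef_pos': array([ 237.55053058, -495.76450822,  218.88233548]), 'eef_rot': array([-3.14041260e+00, -8.86457728e-05,  4.46785708e-01]), 'wrist_force': array([-0.37539173, -0.19312897,  0.37207322]), 'moment': array([ 0.00680939, -0.02417304,  0.00014821]), 'finger_force': 0.0, 'finger_gap': 94.17007531998412} 14.0
scene {'fovy': 47.331543067619606, 'cx': 323.3296192665086, 'cy': 236.91192322890535, 'origin': array([-363.09010945, -910.94506975,  603.09657743]), 'attitude': array([-1.99679624, -0.01684773, -0.80033294])}
side {'fovy': 54.3262494878865, 'cx': 317.34339995899614, 'cy': 236.20431073798633, 'origin': array([129.88622327, 683.83897079, 710.74734549]), 'attitude': array([-2.25819843,  0.00966997, -2.64033153])}
wrist {'fovy': 71.4906623178577, 'cx': 317.5295867689706, 'cy': 240.49532891359507, 'origin': array([ 313.70261968, -460.18438192,  383.93738129]), 'attitude': array([ 2.85394539e+00,  1.74899414e-03, -1.12366657e+00])}
```

View pics/scene0.png

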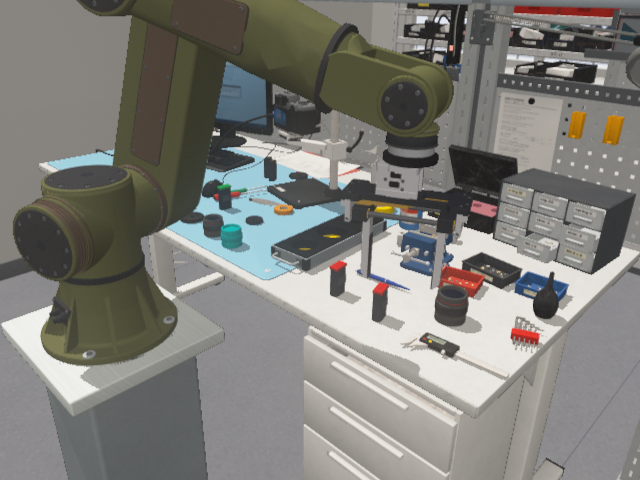

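View pics/side0.png

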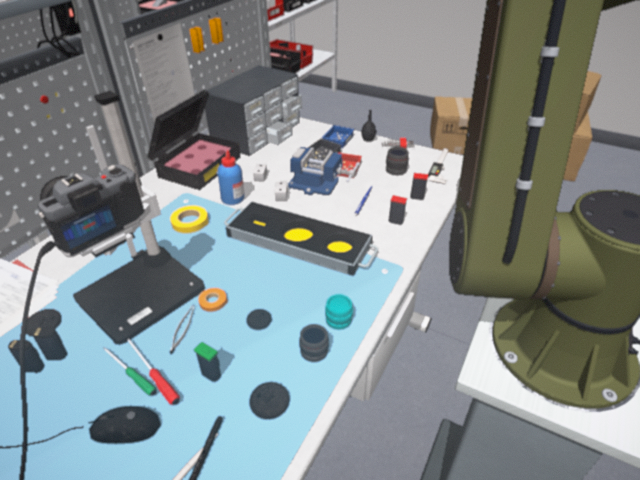

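View pics/wrist0.png

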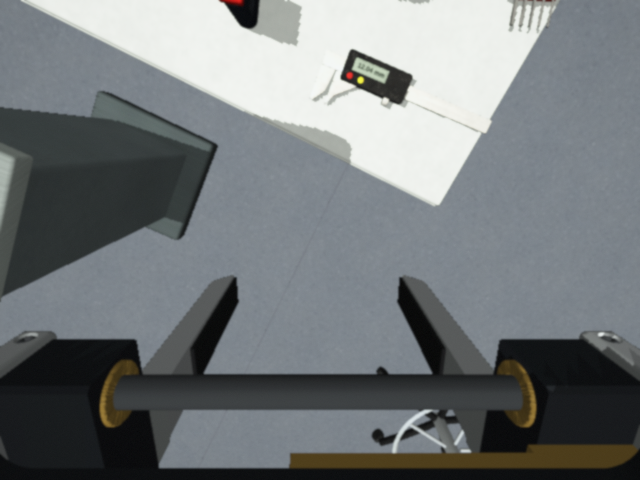

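The scene view (640x480) shows the large lens at (451,305), flat batteries with red covers at (338,278) and (380,300), and the tray at about (330,240).

The side view shows:
- **Small items:** small black lens (314,342), with the turquoise decoy at (339,311).
- **Caps:** large cap (269,400), small cap (259,319).
- **Charged battery:** green cover at (208,352).
- **Wells, as yellow patches:** slot (260,223), round (298,235), round (340,246).
- **Large lens:** (397,160).

The wrist view shows only the bench corner with the caliper.

```bash
cat > h.py <<'E'
import numpy as np, cv2
from scipy.spatial.transform import Rotation as R
from cell import manip
def cam(n):
    p=manip.camera_params(n); return p, manip.camera(n)
def ray(p,uv,z):
    f=240/np.tan(np.radians(p["fovy"])/2); uv=np.atleast_2d(uv).astype(float)
    d=np.c_[(uv[:,0]-p["cx"])/f,(uv[:,1]-p["cy"])/f,np.ones(len(uv))]@R.from_euler("xyz",p["attitude"]).as_matrix().T
    return p["origin"]+d*((z-p["origin"][2])/d[:,2])[:,None]
def proj(p,X):
    f=240/np.tan(np.radians(p["fovy"])/2)
    c=(np.atleast_2d(X)-p["origin"])@R.from_euler("xyz",p["attitude"]).as_matrix()
    return np.c_[p["cx"]+f*c[:,0]/c[:,2],p["cy"]+f*c[:,1]/c[:,2]]
def blobs(m,amin=15):
    cs,_=cv2.findContours(m.astype(np.uint8),cv2.RETR_EXTERNAL,cv2.CHAIN_APPROX_NONE)
    return [c[:,0,:] for c in cs if cv2.contourArea(c)>amin]
def fit(xy):  # min circle & rect of world pts
    xy=xy[:,:2].astype(np.float32); e=cv2.fitEllipse(xy); r=cv2.minAreaRect(xy)
    return np.round(e[0],1),np.round(e[1],1),np.round(r[0],1),np.round(r[1],1),round(r[2],1)
def go(xy=None,z=None,yaw=None):
    "shift in tool axes (cm) and turn (5deg units) from present pose to a tool-down pose"
    s=manip.read_state(); T=R.from_euler("xyz",s["eef_rot"]); p=s["eef_pos"].copy(); d=p.copy()
    if xy is not None: d[:2]=xy
    if z is not None: d[2]=z
    t=T.inv().apply(d-p)/10; r=0
    if yaw is not None: r=-((yaw-s["eef_rot"][2]+np.pi/2)%np.pi-np.pi/2)
    print("shift cm",np.round(t,2),"turn u",round(np.degrees(r)/5,2)," now",np.round(p,1),round(s["eef_rot"][2],3))
E
python3 - <<'E'
from h import *
im=cv2.imread("pics/side0.png"); p=manip.camera_params("side"); hsv=cv2.cvtColor(im,cv2.COLOR_BGR2HSV); h,s,v=cv2.split(hsv)
for nm,m,z in (("yellow",(abs(h.astype(int)-29)<6)&(s>180)&(v>150),5),("green",(abs(h.astype(int)-65)<15)&(s>120),71),("red",((h<6)|(h>174))&(s>150),68),("dark",v<75,0)):
    for c in blobs(m,80 if nm!="dark" else 200):
        w=ray(p,c,z); print(nm,c.mean(0).round(),fit(w))
cv2.imwrite("pics/sc.png",cv2.resize(im[130:430,170:430],None,fx=2,fy=2,interpolation=3))
E
```

```text
yellow [339. 246.] (array([486.8, -57.6]), array([32.6, 50.8]), array([486.8, -57.6]), array([51., 32.]), 28.1)
yellow [298. 234.] (array([593.4, -51.2]), array([42.1, 62.1]), array([593.1, -50.9]), array([62.4, 41.6]), 28.1)
yellow [188. 220.] (array([870.9,  20.7]), array([83.4, 93.9]), array([872.4,  22. ]), array([94. , 87.9]), 85.4)
green [140. 380.] (array([580.1, 449.2]), array([12.2, 82. ]), array([585.9, 447.5]), array([12.2, 66.4]), 78.2)
green [205. 351.] (array([529.7, 355.4]), array([22.7, 44. ]), array([529.7, 355.3]), array([21.4, 38.4]), 84.6)
red [163. 386.] (array([544.3, 437.9]), array([14.4, 88. ]), array([550.1, 435.9]), array([14.8, 73.2]), 71.5)
red [351. 159.] (array([ 591.1, -328. ]), array([46.1, 52.2]), array([ 586.8, -327.3]), array([43.5, 53.1]), 27.7)
red [228. 159.] (array([ 884.9, -173.9]), array([30.6, 75.2]), array([ 888.9, -180.7]), array([34.1, 76.9]), 30.8)
red [305.  55.] (array([ 1123.7, -1013.6]), array([ 47.3, 295.1]), array([ 1115.8, -1000.9]), array([ 45.6, 267.9]), 29.3)
red [283.  45.] (array([ 1268.1, -1073.5]), array([ 84.9, 144. ]), arr
[... 1985 characters left out ...]
ray([138.9, 308.2]), array([ 1271.4, -1090.1]), array([131.8, 336.3]), 34.4)
dark [555.  22.] (array([  309.8, -2352.8]), array([  71.3, 1205.1]), array([  302.7, -2294.2]), array([ 75.2, 952.2]), 5.1)
dark [517. 230.] (array([  256.2, -1749.5]), array([ 614.4, 3557. ]), array([  402.2, -1278. ]), array([ 366. , 2693.7]), 16.8)
dark [174.  14.] (array([ 2257.7, -1428.7]), array([ 229.2, 1035.4]), array([ 2264.6, -1433.6]), array([226.4, 854.5]), 0.1)
dark [114.  88.] (array([1837.8, -581.7]), array([  71.7, 2595.5]), array([2069.8, -745.3]), array([  88. , 2300.4]), 52.5)
dark [47. 41.] (array([2541.4, -850.1]), array([ 313.3, 1314.6]), array([2612.5, -874.5]), array([ 344.2, 1399.2]), 52.0)
```

View pics/sc.png

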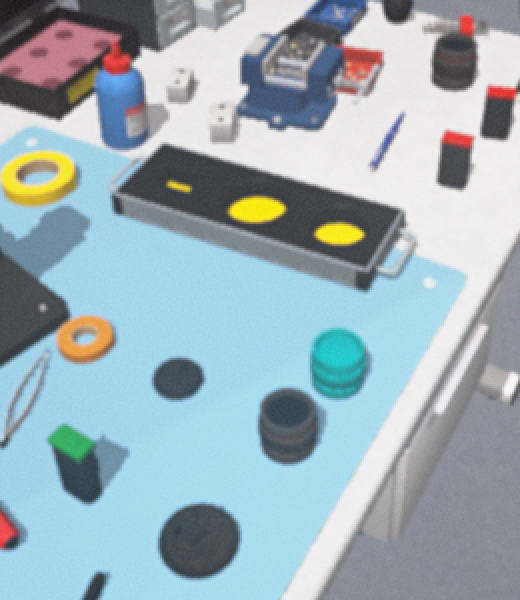

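The crop shows (side-image pixels):
- Black lens (314,342) and turquoise lens (339,311). The black one is lens_small.
- Caps on the mat at (270,400), large, and (259,319), small.
- Battery with the green cover (206,352), the only green-covered battery.
- Yellow well floors at (298,235), 62 mm wide, and (340,246), 51 mm wide. So the wide well is the middle one, the narrow well is at the near end, and the slot is at the far end.

```bash
python3 - <<'E'
from h import *
im=cv2.imread("pics/side0.png"); p=manip.camera_params("side"); h,s,v=cv2.split(cv2.cvtColor(im,cv2.COLOR_BGR2HSV))
m=(s<90)&(v<115)
for c in blobs(m,150):
    u=c.mean(0)
    if 200<u[0]<460 and 120<u[1]<430:
        for z in (0,10,48): print(u.round(),z,fit(ray(p,c,z)))
# expected check: slot/tray outline at foam top
c=max(blobs((v<75)&(np.indices(v.shape)[0]>190)&(np.indices(v.shape)[0]<280)&(np.indices(v.shape)[1]>220)&(np.indices(v.shape)[1]<385)),key=cv2.contourArea)
print("foam",fit(ray(p,c,33)))
m=(abs(h.astype(int)-65)<15)&(s>120)&(np.indices(v.shape)[1]>190)
for c in blobs(m,80): print("green",fit(ray(p,c,71)),cv2.minAreaRect(c))
E
```

```text
[269. 400.] 0 (array([415.4, 345.9]), array([64.3, 65.4]), array([415.2, 346.4]), array([64.5, 64.9]), 28.4)
[269. 400.] 10 (array([411.3, 350.6]), array([63.4, 64.5]), array([411.2, 351.2]), array([63.5, 64. ]), 28.4)
[269. 400.] 48 (array([396.1, 368.7]), array([60., 61.]), array([395.9, 369.2]), array([60.1, 60.6]), 28.4)
[209. 366.] 0 (array([547.2, 340.4]), array([32.5, 65.6]), array([547.2, 339.3]), array([33. , 66.7]), 51.8)
[209. 366.] 10 (array([541.3, 345.3]), array([32.1, 64.7]), array([541.3, 344.2]), array([32.5, 65.8]), 51.8)
[209. 366.] 48 (array([519. , 363.6]), array([30.3, 61.2]), array([519. , 362.6]), array([30.7, 62.2]), 51.8)
[314. 343.] 0 (array([407.4, 205.5]), array([53.7, 83.7]), array([407.3, 205.2]), array([52.9, 81.1]), 28.3)
[314. 343.] 10 (array([403.5, 212.2]), array([52.9, 82.5]), array([403.4, 211.9]), array([52.2, 80. ]), 28.3)
[314. 343.] 48 (array([388.6, 237.8]), array([50. , 78.1]), array([388.5, 237.5]), array([49.3, 75.7]), 28.3)
[259. 319.] 0 (array([530.7, 207.8]), array([45.5, 47.2]), array([530.9, 207.9]), array([46.2, 46.1]), 28.3)
[259. 
[... 1900 characters left out ...]
6, -385. ]), array([95.1, 89.2]), 70.6)
[369. 126.] 0 (array([ 675.4, -654.3]), array([ 44. , 220.5]), array([ 686.3, -675.3]), array([ 49.4, 226. ]), 24.6)
[369. 126.] 10 (array([ 667.7, -635.5]), array([ 43.3, 217.4]), array([ 678.4, -656.2]), array([ 48.7, 222.8]), 24.6)
[369. 126.] 48 (array([ 638.5, -564. ]), array([ 41. , 205.6]), array([ 648.7, -583.5]), array([ 46. , 210.7]), 24.6)
foam (array([594.4, -34.1]), array([109.3, 360.4]), array([583.4, -36. ]), array([308.4,  99.3]), 3.5)
green (array([529.7, 355.4]), array([22.7, 44. ]), array([529.7, 355.3]), array([21.4, 38.4]), 84.6) ((205.07691955566406, 350.88458251953125), (20.52390480041504, 12.480753898620605), 33.690067291259766)
```

```bash
python3 - <<'E'
from h import *
p=manip.camera_params("wrist"); s=manip.read_state()
T=R.from_euler("xyz",s["eef_rot"])
print("cam in tool",T.inv().apply(p["origin"]-s["eef_pos"]))
for uv in ((320,240),(320,0),(320,270),(0,240)): 
    for z in (0,): print(uv,T.inv().apply(ray(p,uv,z)[0]-s["eef_pos"]).round())
ps=manip.camera_params("side"); pc=manip.camera_params("scene")
for n,X in dict(large=(499,-450,0),capl=(411,350,10),caps=(525,214,10),bat=(530,355,71),small=(398,222,30),w1=(486,-50,7),w2=(593,-45,7)).items(): print(n,proj(ps,X).round(),proj(pc,X).round())
go((430,-430),219,0.447)
E
```

```text
cam in tool [  84.09125263    0.60033824 -164.96384877]
(320, 240) [-29.   3. 219.]
(320, 0) [219.   3. 219.]
(320, 270) [-67.   3. 219.]
(0, 240) [ -29. -381.  219.]
large [[396. 169.]] [[452. 319.]]
capl [[270. 399.]] [[190. 216.]]
caps [[259. 319.]] [[253. 219.]]
bat [[205. 351.]] [[223. 186.]]
small [[314. 340.]] [[213. 224.]]
w1 [[338. 248.]] [[308. 254.]]
w2 [[297. 235.]] [[337. 241.]]
shift cm [20.2   2.37  0.  ] turn u -0.0  now [ 237.6 -495.9  219. ] 0.447
```

```bash
python3 -m creep '[[1,[5,0.6,0],0],[1,[10,1.2,0],0],[1,[15,1.8,0],0],[1,[20.2,2.4,0],0],[1,[20.2,2.4,0],0],[1,[20.2,2.4,0],0],[1,[20.2,2.4,0],0],[1,[20.2,2.4,0],0]]'; python3 - <<'E'
from h import *
p,im=cam("wrist"); cv2.imwrite("pics/w1.png",im[:,:,::-1]); np.save("w1",p,allow_pickle=True); print(manip.read_state()["eef_pos"])
E
```

```text
clock: 0.95
eef_pos: [429.0, -431.1, 219.6]
eef_rot: [3.142, 0.0, 0.445]
wrist_force: [0.6, 0.7, -0.3]
finger_gap: 94.0
finger_force: 0.0
[ 429.06596759 -431.076436    219.62363603]
```

View pics/w1.png

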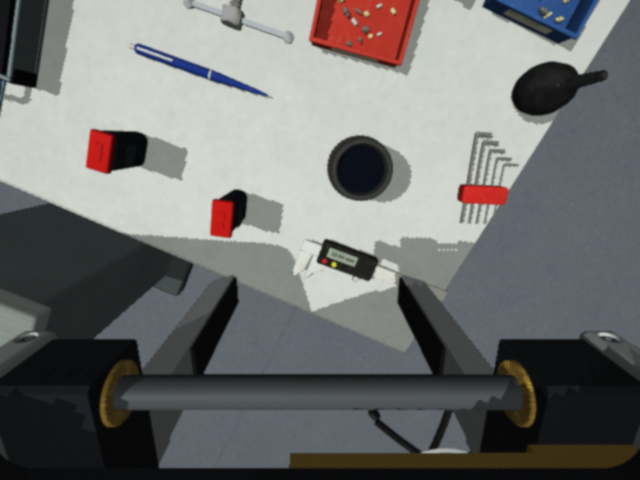

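The large lens stands glass up at (360,168). The flat batteries are at (102,150) and (224,217), the caliper at (346,259). The lens is clear of its neighbours.

```bash
python3 - <<'E'
from h import *
p=np.load("w1.npy",allow_pickle=True).item(); im=cv2.imread("pics/w1.png"); v=im.max(2)
print(v[168,325:420:3])
for t in (60,80,100):
    m=np.zeros(v.shape,bool); m[120:215,315:400]=v[120:215,315:400]<t
    c=max(blobs(m),key=cv2.contourArea)
    for z in (59,-3): print(t,z,fit(ray(p,c,z)))
    (u,r)=cv2.minEnclosingCircle(c); print(u,r)
for q in (-3,59): print(proj(p,(492,-447,q)))
go((492,-447),120,0.447)
E
```

```text
[206  68  47  60  23  25  24  25  25  25  25  27  25  25  24  23  23  24
  24  22  31  54  58 133 135 136 135 136 154 211 211 210]
60 59 (array([ 501.1, -441.8]), array([55.6, 60.1]), array([ 501.1, -442.2]), array([56.2, 59.5]), 25.5)
60 -3 (array([ 500.4, -450.6]), array([66.2, 71.6]), array([ 500.3, -451.1]), array([66.9, 70.9]), 25.5)
(359.6470031738281, 167.7050323486328) 31.600830078125
80 59 (array([ 500.3, -442.4]), array([58.3, 61.7]), array([ 500.6, -442.4]), array([59. , 61.3]), 25.5)
80 -3 (array([ 499.4, -451.3]), array([69.4, 73.5]), array([ 499.7, -451.3]), array([70.3, 73. ]), 25.5)
(359.6899108886719, 167.89183044433594) 32.435638427734375
100 59 (array([ 500.4, -442.5]), array([58.8, 62.5]), array([ 500.6, -442.5]), array([59. , 61.6]), 25.5)
100 -3 (array([ 499.4, -451.5]), array([70. , 74.4]), array([ 499.8, -451.4]), array([70.3, 73.3]), 25.5)
(359.9404296875, 167.97645568847656) 32.74099349975586
[[353.52628452 172.89493326]]
[[360.13186444 178.64240917]]
shift cm [5.   4.15 9.96] turn u -0.02  now [ 429.1 -431.1  219.6] 0.445
```

```bash
python3 - <<'E'
from h import *
go((500.5,-442.5),45,0.445)
E
```

```text
shift cm [ 5.96  4.1  17.46] turn u 0.0  now [ 429.1 -431.1  219.6] 0.445
```

```bash
python3 -m creep '[[1,[3,2,2],0],[1,[6,4.1,4],0],[1,[6,4.1,8],0],[1,[6,4.1,11],0],[1,[6,4.1,14],0],[1,[6,4.1,16],0],[1,[6,4.1,17.5],0],[1,[6,4.1,17.5],0],[1,[6,4.1,17.5],0],[1,[6,4.1,17.5],0]]' 15; python3 - <<'E'
from h import *
p,im=cam("wrist"); cv2.imwrite("pics/w2.png",im[:,:,::-1]); print(manip.read_state()["eef_pos"])
E
```

```text
clock: 2.0
eef_pos: [502.4, -442.0, 46.0]
eef_rot: [3.14, -0.001, 0.447]
wrist_force: [-0.3, 0.8, -0.0]
finger_gap: 94.2
finger_force: 0.0
[ 502.38341245 -441.94037929   45.91248284]
```

View pics/w2.png

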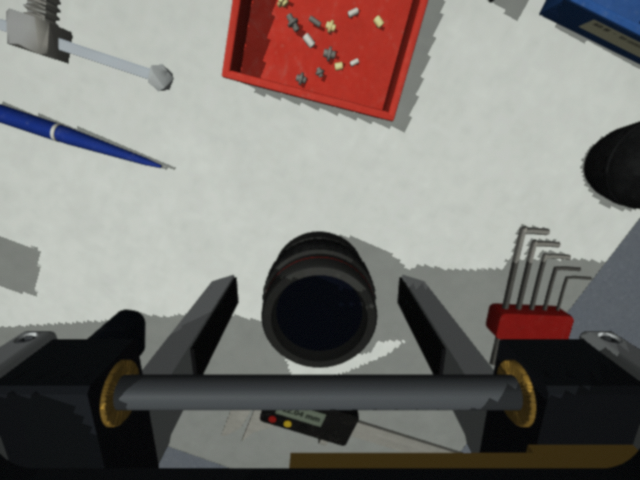

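The lens is centred between the open fingers, with its rim circle centred at about (320,312). I'll check the offset along x and then close.

```bash
python3 - <<'E'
from h import *
p=manip.camera_params("wrist"); s=manip.read_state(); T=R.from_euler("xyz",s["eef_rot"])
for uv in ((320,368),(320,252),(262,312),(378,312),(320,312)): print(uv,T.inv().apply(ray(p,uv,59)[0]-s["eef_pos"]).round(1))
E
python3 -m creep '[[0.3,[0,0,0],0],[0,[0,0,0],0],[-0.3,[0,0,0],0],[-0.3,[0,0,0],0],[-0.3,[0,0,0],0],[-0.3,[0,0,0],0],[-0.3,[0,0,0],0],[-0.3,[0,0,0],0]]' 15
```

```text
(320, 368) [-32.1   1.8 -13.1]
(320, 252) [ 33.4   1.7 -13.1]
(262, 312) [  1.3 -27.6 -13.1]
(378, 312) [  1.3  31.2 -13. ]
(320, 312) [  1.3   1.8 -13.1]
clock: 2.85
eef_pos: [502.1, -441.5, 44.5]
eef_rot: [3.141, -0.0, 0.447]
wrist_force: [0.1, 0.5, 0.5]
finger_gap: 62.2
finger_force: 15.0
```

```bash
python3 - <<'E'
from h import *
go((470,-80),210,0.06)
E
```

```text
shift cm [ 12.73 -33.98 -16.55] turn u 4.43  now [ 502.1 -441.5   44.5] 0.447
```

```bash
python3 -m creep '[[-0.3,[0,0,-2],0],[-0.3,[0,0,-6],0],[-0.3,[0,0,-10],0],[-0.3,[1,-3,-13.5],0.4],[-0.3,[3,-7,-16.5],1],[-0.3,[4.5,-11.5,-16.5],1.6],[-0.3,[6,-16,-16.5],2.2],[-0.3,[7.5,-20,-16.5],2.8],[-0.3,[9,-24.5,-16.5],3.4],[-0.3,[11,-29.5,-16.5],4],[-0.3,[12.7,-34,-16.5],4.4],[-0.3,[12.7,-34,-16.5],4.4]]'; python3 -m creep '[[-0.3,[0,0,0],0],[-0.3,[0,0,0],0],[-0.3,[0,0,0],0]]'; python3 - <<'E'
from h import *
p,im=cam("wrist"); cv2.imwrite("pics/w3.png",im[:,:,::-1]);np.save("w3",p,allow_pickle=True)
E
```

```text
clock: 4.05
eef_pos: [469.0, -75.7, 209.6]
eef_rot: [-3.141, -0.0, 0.066]
wrist_force: [0.0, -0.3, -1.6]
finger_gap: 62.1
finger_force: 15.0
clock: 4.35
eef_pos: [469.7, -81.0, 209.3]
eef_rot: [-3.142, 0.0, 0.061]
wrist_force: [0.7, 0.7, -0.8]
finger_gap: 62.4
finger_force: 15.0
```

View pics/w3.png

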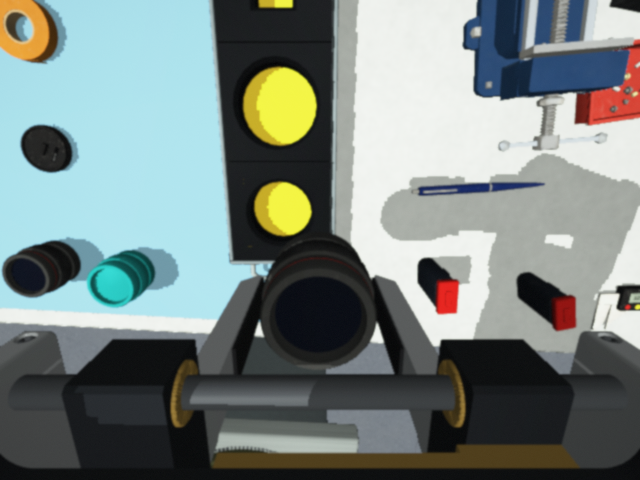

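```bash
python3 - <<'E'
from h import *
p=np.load("w3.npy",allow_pickle=True).item(); im=cv2.imread("pics/w3.png"); h,s,v=cv2.split(cv2.cvtColor(im,cv2.COLOR_BGR2HSV))
m=(abs(h.astype(int)-29)<8)&(s>120)&(v>70)
for c in blobs(m,100):
    print(c.mean(0).round(),fit(ray(p,c,4)),fit(ray(p,c,7)), "bbox",cv2.boundingRect(c))
print("cam",p["origin"])
# foam edges + seams at z=32/35
g=im.max(2)
for r in (60,100,200,235): print(r,[ (x,g[r,x]) for x in range(205,370,1) if abs(int(g[r,x])-int(g[r,x-1]))>25 and (x<245 or x>318)])
for c in (235,): print([(y,g[y,c]) for y in range(5,300) if abs(int(g[y,c])-int(g[y-1,c]))>6])
for uv in ((225,42),(225,161),(325,42),(325,161),(240,262),(320,262)): print(uv,ray(p,uv,32)[0].round(1))
E
```

```text
[282. 208.] (array([478.6, -40.5]), array([61.4, 65.1]), array([478.5, -40.8]), array([62.9, 64.3]), 3.2) (array([479.2, -40.8]), array([60.9, 64.6]), array([479.1, -41.1]), array([62.4, 63.8]), 3.2) bbox (254, 181, 58, 56)
[279. 106.] (array([585.7, -34.2]), array([75.4, 76.5]), array([585.9, -34.2]), array([76.2, 75.9]), 3.5) (array([585.5, -34.5]), array([74.8, 75.9]), array([585.6, -34.5]), array([75.5, 75.3]), 3.5) bbox (243, 66, 74, 80)
[275.   3.] (array([677.7, -27.5]), array([ 6.3, 45.3]), array([677.7, -27.3]), array([ 5.8, 32.6]), 3.5) (array([676.7, -27.9]), array([ 6.3, 44.9]), array([676.6, -27.7]), array([ 5.7, 32.4]), 3.5) bbox (258, 0, 35, 8)
cam [553.7999372  -76.06314093 374.21038819]
60 [(216, np.uint8(151)), (217, np.uint8(105)), (218, np.uint8(61)), (333, np.uint8(113)), (334, np.uint8(165)), (356, np.uint8(232))]
100 [(220, np.uint8(117)), (221, np.uint8(70)), (222, np.uint8(41)), (242, np.uint8(41)), (243, np.uint8(109)), (244, np.uint8(172)), (332, np.uint8(104)), (333, np.uint8(158)), (334, np.uint8(186)), (354, np.uint8(201)), (355, np.uint8(231))]
200 [(226, np.uint8(184)), (227, np.uint8(152)), (228, np.uint8(103)), (229, np.uint8(56)), (332, np.uint8(125)), (333, np.uint8(165)), (352, np.uint8(231))]
235 [(230, np.uint8(142)), (231, np.uint8(87)), (232, np.uint8(45)), (336, np.uint8(98)), (337, np.uint8(127)), (351, np.uint8(232))]
[(259, np.uint8(41)), (260, np.uint8(83)), (261, np.uint8(142)), (262, np.uint8(177)), (264, np.uint8(200)), (265, np.uint8(229)), (266, np.uint8(238)), (288, np.uint8(222)), (289, np.uint8(196)), (290, np.uint8(161)), (291, np.uint8(128)), (292, np.uint8(109)), (293, np.uint8(99))]
(225, 42) [635.3  13.6  32. ]
(225, 161) [529.5  15.4  32. ]
(325, 42) [640.9 -77.2  32. ]
(325, 161) [535.7 -84.4  32. ]
(240, 262) [422.8   0.9  32. ]
(320, 262) [428.2 -86.2  32. ]
```

Wide well floor is centred at (280,106), 75 mm across as it should be; the narrow one at (282,208); the slot at the top edge (275,3). In world coordinates: wide (585.6,-34.4), narrow ≈(480.3,-40.8), slot ≈(690.4,-28), yaw 3.5°. All match the 105 mm pitch.

```bash
python3 - <<'E'
from h import *
go((585.6,-34.4),100,0.061)
E
```

```text
shift cm [11.86 -3.94 10.92] turn u 0.0  now [469.6 -81.  209.2] 0.061
```

```bash
python3 -m creep '[[-0.3,[4,-1.3,0],0],[-0.3,[8,-2.6,2],0],[-0.3,[11.9,-3.9,4],0],[-0.3,[11.9,-3.9,8],0],[-0.3,[11.9,-3.9,10.9],0],[-0.3,[11.9,-3.9,10.9],0],[-0.3,[11.9,-3.9,10.9],0],[-0.3,[11.9,-3.9,10.9],0]]'; python3 - <<'E'
from h import *
go((585.6,-34.4),59,0.061)
E
```

```text
clock: 5.2
eef_pos: [586.8, -34.1, 102.6]
eef_rot: [3.141, -0.003, 0.062]
wrist_force: [0.3, 0.7, -0.6]
finger_gap: 62.7
finger_force: 15.0
shift cm [-0.14  0.02  4.36] turn u 0.01  now [586.8 -34.1 102.6] 0.062
```

```bash
python3 -m creep '[[-0.3,[0,0,1],0],[-0.3,[0,0,2],0],[-0.3,[0,0,3],0],[-0.3,[0,0,3.6],0],[-0.3,[0,0,3.9],0],[-0.3,[0,0,4.1],0],[-0.3,[0,0,4.2],0],[-0.3,[0,0,4.2],0],[-0.3,[0,0,4.2],0]]'
```

```text
clock: 6.1
eef_pos: [586.1, -33.5, 58.7]
eef_rot: [3.142, -0.0, 0.063]
wrist_force: [0.2, 0.3, -1.0]
finger_gap: 62.6
finger_force: 15.0
```

```bash
python3 -m creep '[[-0.3,[0,0,0.1],0],[-0.3,[0,0,0.2],0],[-0.3,[0,0,0.3],0],[-0.3,[0,0,0.3],0],[-0.3,[0,0,0.3],0]]'
```

```text
clock: 6.6
eef_pos: [585.9, -33.5, 55.4]
eef_rot: [3.142, 0.0, 0.063]
wrist_force: [-0.6, 0.7, -1.1]
finger_gap: 62.4
finger_force: 15.0
```

```bash
python3 -m creep '[[-0.3,[0,0,0.05],0],[-0.3,[0,0,0.1],0],[-0.3,[0,0,0.15],0],[-0.3,[0,0,0.15],0],[-0.3,[0,0,0.15],0]]'; python3 -m creep '[[-0.3,[0,0,0.05],0],[-0.3,[0,0,0.1],0],[-0.3,[0,0,0.15],0],[-0.3,[0,0,0.15],0],[-0.3,[0,0,0.15],0]]'
```

```text
clock: 7.1
eef_pos: [586.1, -33.5, 54.6]
eef_rot: [3.142, -0.0, 0.063]
wrist_force: [-1.9, -0.2, 5.5]
finger_gap: 62.6
finger_force: 15.0
clock: 7.6
eef_pos: [586.3, -33.5, 54.3]
eef_rot: [3.141, -0.001, 0.063]
wrist_force: [-9.6, 1.5, 19.7]
finger_gap: 62.1
finger_force: 15.0
```

```bash
python3 -m creep '[[-0.3,[0,0,-0.15],0],[-0.3,[0,0,-0.15],0],[0.2,[0,0,-0.15],0],[0.7,[0,0,-0.15],0],[0.8,[0,0,-0.15],0],[0.8,[0,0,-0.15],0],[0.8,[0,0,-2],0],[0.8,[0,0,-5],0],[0.8,[0,0,-9],0],[0.8,[0,0,-9],0],[0.8,[0,0,-9],0]]'; python3 - <<'E'
from h import *
p,im=cam("wrist"); cv2.imwrite("pics/w4.png",im[:,:,::-1]);np.save("w4",p,allow_pickle=True)
h,s,v=cv2.split(cv2.cvtColor(im,cv2.COLOR_RGB2HSV))
go((500,150),200,0.06)
E
```

```text
clock: 8.7
eef_pos: [586.1, -33.6, 142.8]
eef_rot: [3.141, -0.001, 0.063]
wrist_force: [0.6, -0.4, -0.8]
finger_gap: 84.5
finger_force: 0.0
shift cm [ -7.4  -18.85  -5.82] turn u 0.03  now [585.6 -33.5 141.7] 0.063
```

View pics/w4.png

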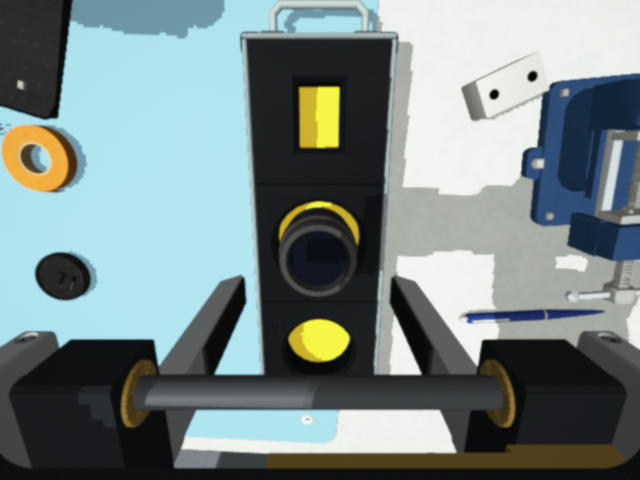

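The large lens is standing in the wide well at (317,257). The slot is at (319,117) with its long side along the tray, and the narrow well at (319,342). I'll measure the lens and slot and go look at the small lens.

```bash
python3 - <<'E'
from h import *
p=np.load("w4.npy",allow_pickle=True).item(); im=cv2.imread("pics/w4.png"); h,s,v=cv2.split(cv2.cvtColor(im,cv2.COLOR_BGR2HSV))
m=(abs(h.astype(int)-29)<8)&(s>120)&(v>70)
for c in blobs(m,100):
    if c[:,1].mean()<160: print("slot",c.mean(0).round(),fit(ray(p,c,7)))
for uv in ((317,257),(278,257),(357,257),(317,297),(317,218)): print(uv,ray(p,uv,69)[0].round(1))
cv2.imwrite("pics/w4c.png",cv2.resize(im[190:390,230:410],None,fx=3,fy=3,interpolation=3))
go((360,230),250,0.06)
E
```

```text
slot [319. 116.] (array([690.1, -28.1]), array([38.8, 58.8]), array([689.9, -28.1]), array([49.5, 34.5]), 3.8)
(317, 257) [586.6 -33.2  69. ]
(278, 257) [584.7  -3.7  69. ]
(357, 257) [588.5 -63.4  69. ]
(317, 297) [553.4 -35.2  69. ]
(317, 218) [616.8 -31.3  69. ]
shift cm [-20.87 -27.71 -10.81] turn u 0.03  now [585.6 -33.5 141.7] 0.063
```

```bash
python3 -m creep '[[1,[-4,-2,-4],0],[1,[-8,-6,-8],0],[1,[-12,-11,-10.7],0],[1,[-15,-15,-10.7],0],[1,[-17.5,-19.5,-10.7],0],[1,[-19,-23.5,-10.7],0],[1,[-20.9,-27.7,-10.7],0],[1,[-20.9,-27.7,-10.7],0],[1,[-20.9,-27.7,-10.7],0],[1,[-20.9,-27.7,-10.7],0],[1,[-20.9,-27.7,-10.7],0]]'; python3 - <<'E'
from h import *
p,im=cam("wrist"); cv2.imwrite("pics/w5.png",im[:,:,::-1]);np.save("w5",p,allow_pickle=True)
E
```

```text
clock: 9.85
eef_pos: [360.3, 229.1, 248.8]
eef_rot: [3.141, 0.001, 0.062]
wrist_force: [0.3, 0.5, 0.6]
finger_gap: 93.8
finger_force: 0.0
```

View pics/w5.png

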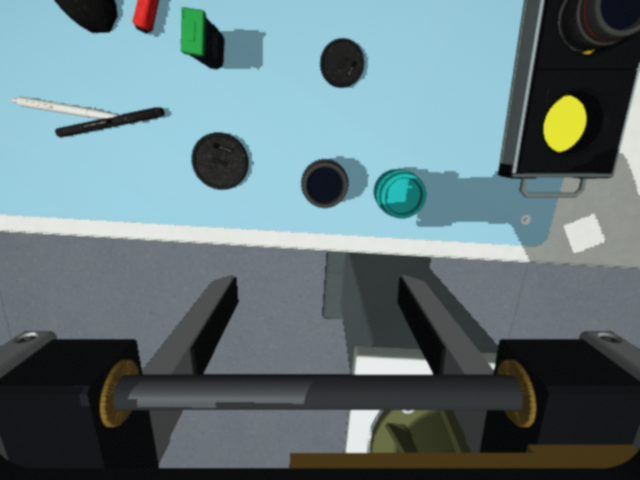

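Visible:
- Small black lens (325,183), with the turquoise decoy beside it at (400,192).
- Large cap (220,160), small cap (343,62).
- Green battery (197,33).

The black lens at (325,183) is lens_small, confirmed earlier by the crop.

```bash
python3 - <<'E'
from h import *
p=np.load("w5.npy",allow_pickle=True).item(); im=cv2.imread("pics/w5.png"); h,s,v=cv2.split(cv2.cvtColor(im,cv2.COLOR_BGR2HSV))
m=(v<110)&(s<140); m[215:]=0; m[:,500:]=0
for c in blobs(m,300): print(c.mean(0).round(),[fit(ray(p,c,z)) for z in (10,48)])
m=(abs(h.astype(int)-65)<12)&(s>120)
for c in blobs(m,100): print("green",c.mean(0).round(),fit(ray(p,c,71)))
m=(abs(h.astype(int)-88)<6)&(s>130); m[230:]=0
for c in blobs(m,400): print("turq",c.mean(0).round(),fit(ray(p,c,48)))
E
```

```text
[325. 183.] [(array([396.8, 222.5]), array([55.8, 56.2]), array([397.2, 222.3]), array([56. , 55.5]), 3.6), (array([401.3, 223.6]), array([50.5, 50.9]), array([401.7, 223.4]), array([50.7, 50.2]), 3.6)]
[220. 161.] [(array([414.9, 347.6]), array([64.1, 66.6]), array([415. , 347.7]), array([63.2, 66.6]), 3.6), (array([417.7, 336.9]), array([58. , 60.3]), array([417.8, 337. ]), array([57.2, 60.3]), 3.6)]
[110. 122.] [(array([451.9, 467.9]), array([ 10.3, 187.8]), array([450.8, 472.8]), array([ 11.3, 129.8]), 14.0), (array([451.2, 445.9]), array([  9.3, 170.2]), array([450.2, 450.3]), array([ 10.2, 117.6]), 14.0)]
[342.  63.] [(array([527.8, 212.7]), array([47.3, 47.6]), array([527.9, 212.7]), array([46.1, 48. ]), 3.6), (array([520. , 214.7]), array([42.8, 43.1]), array([520.1, 214.8]), array([41.8, 43.5]), 3.6)]
[210.  45.] [(array([536.8, 358.1]), array([36.9, 46. ]), array([537.4, 353.5]), array([36.2, 44.2]), 64.4), (array([528.1, 346.4]), array([33.5, 41.6]), array([528.6, 342.2]), array([32.8, 40. ]), 64.4)]
[90. 12.] [(array([558.2, 479.1]), array([30.7, 65.5]), array([555.4, 483.2]), array([29.3, 63.3]), 3.6), (array([547.5, 456.1]), array([27.8, 59.3]), array([545. , 459.8]), array([26.5, 57.3]), 3.6)]
green [193.  32.] (array([531.3, 352.3]), array([23.6, 43.8]), array([531.4, 352.4]), array([21.9, 38. ]), 86.9)
turq [400. 193.] (array([395.3, 140.6]), array([49.9, 58.1]), array([395.1, 140.7]), array([58.1, 50.2]), 51.2)
```

```bash
python3 - <<'E'
from h import *
go((401,223),120,0.8)
E
```

```text
shift cm [ 4.03  0.84 12.89] turn u -8.46  now [360.4 229.  248.9] 0.061
```

```bash
python3 -m creep '[[1,[2,0.4,3],-1.6],[1,[4,0.8,6],-3.2],[1,[4,0.8,9],-4.8],[1,[4,0.8,12],-6.4],[1,[4,0.8,12.9],-8],[1,[4,0.8,14],-8.5],[1,[4,0.8,17],-8.5],[1,[4,0.8,20],-8.5],[1,[4,0.8,20.5],-8.5],[1,[4,0.8,20.5],-8.5],[1,[4,0.8,20.5],-8.5]]'; python3 - <<'E'
from h import *
go((401,223),43.5,0.8)
p,im=cam("wrist"); cv2.imwrite("pics/w6.png",im[:,:,::-1])
E
```

```text
clock: 11.0
eef_pos: [401.2, 224.3, 45.6]
eef_rot: [3.141, -0.001, 0.804]
wrist_force: [-0.3, 0.7, 0.7]
finger_gap: 94.1
finger_force: 0.0
shift cm [-0.11  0.07  0.21] turn u 0.04  now [401.2 224.3  45.6] 0.804
```

View pics/w6.png

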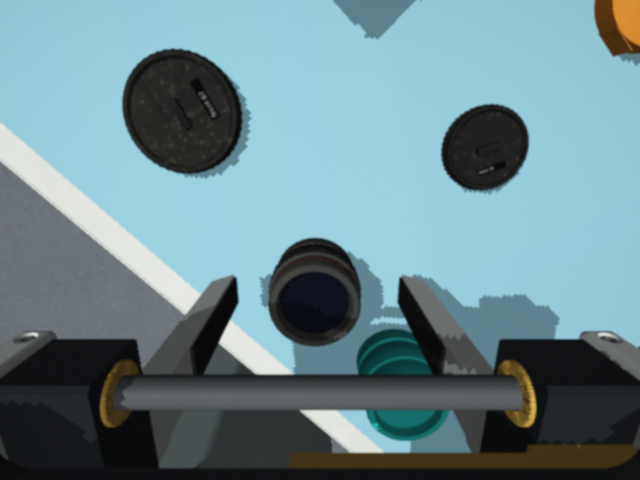

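The small lens is between the fingers, with its rim centre at about (315,298), and the right finger clears the turquoise lens at (405,385). The caps show well at (182,110) and (486,147).

```bash
python3 - <<'E'
from h import *
p=manip.camera_params("wrist"); s=manip.read_state(); T=R.from_euler("xyz",s["eef_rot"])
for uv in ((315,345),(315,252),(315,298),(270,298),(360,298)): print(uv,T.inv().apply(ray(p,uv,48)[0]-s["eef_pos"]).round(1))
im=cv2.imread("pics/w6.png"); h,sa,v=cv2.split(cv2.cvtColor(im,cv2.COLOR_BGR2HSV))
m=(v<110)&(sa<140); m[:,:110]=0; m[200:]=0; m[:45,250:]=0
for c in blobs(m,800): print("cap",c.mean(0).round(),fit(ray(p,c,8)))
E
python3 -m creep '[[0.3,[0,0,0.2],0],[0,[0,0,0.2],0],[-0.3,[0,0,0.2],0],[-0.5,[0,0,0.2],0],[-0.5,[0,0,0.2],0],[-0.5,[0,0,0.2],0],[-0.5,[0,0,0.2],0],[-0.5,[0,0,0.2],0],[-0.5,[0,0,0.2],0]]' 15
```

```text
(315, 345) [-25.4  -0.6  -2.3]
(315, 252) [29.5 -0.5 -2.2]
(315, 298) [ 3.5 -0.5 -2.2]
(270, 298) [  3.5 -24.7  -2.3]
(360, 298) [ 3.5 23.6 -2.2]
cap [485. 147.] (array([528. , 213.6]), array([48.2, 49.8]), array([527.7, 213.6]), array([48.7, 49.6]), 56.1)
cap [182. 111.] (array([415. , 348.6]), array([65.7, 67.5]), array([414.9, 348.7]), array([66.2, 67.4]), 3.0)
clock: 11.95
eef_pos: [400.4, 224.3, 42.5]
eef_rot: [-3.142, -0.0, 0.805]
wrist_force: [-0.6, 0.9, 1.7]
finger_gap: 51.4
finger_force: 15.0
```

```bash
python3 -m creep '[[0.4,[0,0,0],0],[0.4,[0,0,0],0],[0.4,[0,0,-0.2],0],[0.4,[0,0,-0.2],0],[-0.5,[0,0,-0.2],0],[-0.5,[0,0,-0.2],0],[-0.5,[0,0,-0.2],0],[-0.5,[0,0,-0.2],0],[-0.5,[0,0,-0.2],0],[-0.5,[0,0,-0.2],0]]' 18; python3 -m creep '[[-0.5,[0,0,-1],0],[-0.5,[0,0,-3],0],[-0.5,[0,0,-6],0],[-0.5,[0,0,-9],0],[-0.5,[0,0,-9],0],[-0.5,[0,0,-9],0]]'; python3 - <<'E'
from h import *
go((478.8,-40.8),130,0.061)
E
```

```text
clock: 12.95
eef_pos: [400.4, 224.3, 44.4]
eef_rot: [3.142, 0.0, 0.805]
wrist_force: [0.2, -0.7, 0.9]
finger_gap: 51.0
finger_force: 18.0
clock: 13.55
eef_pos: [400.3, 224.4, 134.8]
eef_rot: [3.141, -0.001, 0.805]
wrist_force: [0.3, 0.7, -1.4]
finger_gap: 50.9
finger_force: 18.0
shift cm [-13.67  24.04   0.47] turn u 8.52  now [400.3 224.4 134.8] 0.805
```

```bash
python3 -m creep '[[-0.5,[-2,3.5,0],1.2],[-0.5,[-4,7,0],2.4],[-0.5,[-6,10.5,0],3.6],[-0.5,[-8,14,0],4.8],[-0.5,[-10,17.5,0],6],[-0.5,[-12,21,0],7.2],[-0.5,[-13.7,24,0],8.5],[-0.5,[-13.7,24,0],8.5],[-0.5,[-13.7,24,0],8.5],[-0.5,[-13.7,24,0],8.5]]'; python3 - <<'E'
from h import *
go((478.8,-40.8),56,0.061)
p,im=cam("wrist"); cv2.imwrite("pics/w7.png",im[:,:,::-1]);np.save("w7",p,allow_pickle=True)
E
```

```text
clock: 14.55
eef_pos: [477.7, -40.0, 133.7]
eef_rot: [-3.141, 0.002, 0.065]
wrist_force: [-0.1, -0.6, -1.3]
finger_gap: 50.5
finger_force: 18.0
shift cm [0.11 0.09 7.77] turn u 0.04  now [477.7 -40.  133.7] 0.065
```

View pics/w7.png

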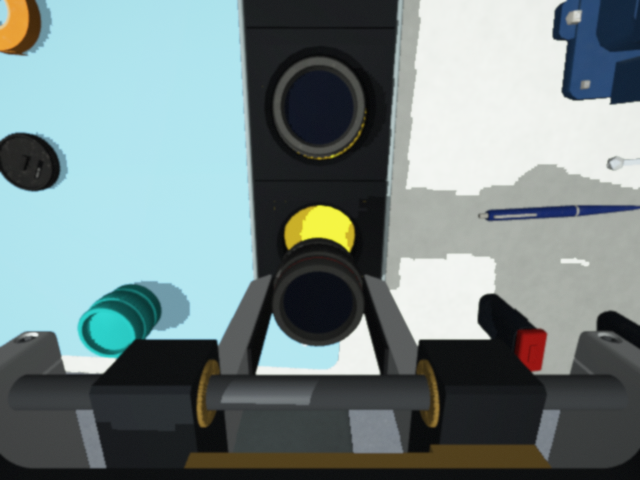

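The small lens is held at (319,300) above the narrow well (yellow at 320,230). The large lens is seated at (320,107) with an even ring around it.

```bash
python3 - <<'E'
from h import *
p=np.load("w7.npy",allow_pickle=True).item()
for uv,z in (((319,345),137.3),((319,253),137.3),((319,300),137.3),((320,206),7),((285,235),7),((355,235),7),((320,107),69),((320,58),69),((320,157),69),((272,107),69),((367,107),69)): print(uv,ray(p,uv,z)[0].round(1))
E
python3 -m creep '[[-0.5,[0.1,0.1,2],0],[-0.5,[0.1,0.1,4],0],[-0.5,[0.1,0.1,6],0],[-0.5,[0.1,0.1,7],0],[-0.5,[0.1,0.1,7.5],0],[-0.5,[0.1,0.1,7.8],0],[-0.5,[0.1,0.1,7.8],0],[-0.5,[0.1,0.1,7.8],0]]'
```

```text
(319, 345) [453.6 -42.5 137.3]
(319, 253) [507.5 -38.9 137.3]
(319, 300) [481.1 -40.7 137.3]
(320, 206) [507.3 -40.2   7. ]
(285, 235) [478.7 -10.3   7. ]
(355, 235) [482.8 -73.7   7. ]
(320, 107) [583.1 -34.8  69. ]
(320, 58) [611.3 -32.9  69. ]
(320, 157) [552.1 -36.9  69. ]
(272, 107) [581.2  -4.   69. ]
(367, 107) [585.1 -64.9  69. ]
clock: 15.4
eef_pos: [479.7, -41.7, 57.1]
eef_rot: [3.141, -0.001, 0.063]
wrist_force: [-1.0, -0.5, -1.8]
finger_gap: 50.7
finger_force: 18.0
```

```bash
python3 -m creep '[[-0.5,[-0.1,0,0.2],0],[-0.5,[-0.1,0,0.4],0],[-0.5,[-0.1,0,0.5],0],[-0.5,[-0.1,0,0.55],0],[-0.5,[-0.1,0,0.6],0],[-0.5,[-0.1,0,0.6],0],[-0.5,[-0.1,0,0.6],0]]'; python3 -m creep '[[-0.5,[0,0,0.05],0],[-0.5,[0,0,0.1],0],[-0.5,[0,0,0.1],0],[-0.5,[0,0,0.1],0]]'
```

```text
clock: 16.1
eef_pos: [478.4, -41.8, 51.4]
eef_rot: [3.141, -0.0, 0.063]
wrist_force: [-7.5, 1.1, 14.1]
finger_gap: 51.0
finger_force: 18.1
clock: 16.5
eef_pos: [478.8, -41.8, 51.0]
eef_rot: [3.141, -0.001, 0.063]
wrist_force: [-9.4, 1.7, 23.5]
finger_gap: 50.8
finger_force: 18.1
```

```bash
python3 -m creep '[[-0.5,[0,0,-0.1],0],[-0.5,[0,0,-0.15],0],[-0.2,[0,0,-0.15],0],[0.3,[0,0,-0.15],0],[0.7,[0,0,-0.15],0],[0.7,[0,0,-0.15],0],[0.7,[0,0,-0.15],0],[0.7,[0,0,-2],0],[0.7,[0,0,-6],0],[0.7,[0,0,-10],0],[0.7,[0,0,-10],0],[0.7,[0,0,-10],0]]'; python3 - <<'E'
from h import *
p,im=cam("wrist"); cv2.imwrite("pics/w8.png",im[:,:,::-1]);np.save("w8",p,allow_pickle=True)
go((415,348.6),120,0.061)
E
```

```text
clock: 17.7
eef_pos: [478.5, -41.8, 149.7]
eef_rot: [3.141, -0.001, 0.063]
wrist_force: [0.0, 1.2, -0.0]
finger_gap: 79.7
finger_force: 0.0
shift cm [ -3.84 -39.35   2.88] turn u 0.02  now [478.  -41.8 148.7] 0.063
```

View pics/w8.png

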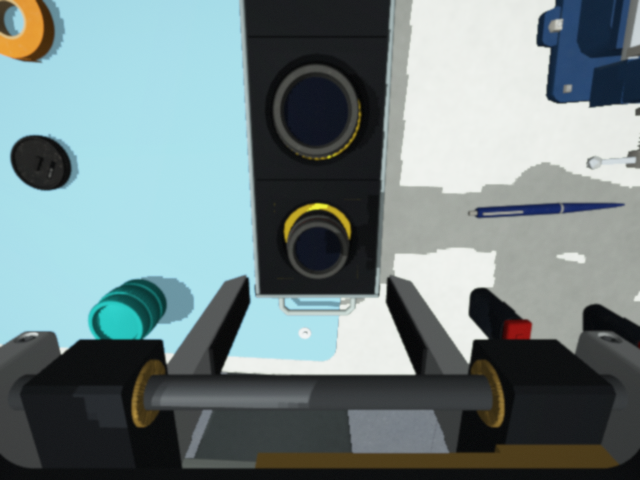

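Both lenses stand in their wells, large at (316,111) and small at (317,247). Next I'll measure their rim centres.

```bash
python3 - <<'E'
from h import *
for f,zz in (("w8",((69,60,165,265,368),(55,205,285,275,360))),("w7",((69,50,162,265,370),))):
    p=np.load(f+".npy",allow_pickle=True).item(); im=cv2.imread(f"pics/{f}.png"); h,s,v=cv2.split(cv2.cvtColor(im,cv2.COLOR_BGR2HSV))
    for z,r0,r1,c0,c1 in zz:
        for t in (60,70,80):
            m=np.zeros(v.shape,bool); m[r0:r1,c0:c1]=((v>t)&(s<60))[r0:r1,c0:c1]
            c=max(blobs(m,5),key=cv2.contourArea); print(f,z,t,c.mean(0).round(),fit(ray(p,cv2.convexHull(c)[:,0],z)))
E
```

```text
w8 69 60 [315. 110.] (array([582.7, -33.7]), array([57.3, 57.6]), array([582.9, -33.6]), array([57.1, 57.2]), 49.1)
w8 69 70 [315. 110.] (array([582.8, -33.7]), array([56.5, 56.6]), array([582.8, -33.8]), array([56. , 56.1]), 3.6)
w8 69 80 [294. 144.] (array([558.4, -22.8]), array([ 2.2, 19.8]), array([560.1, -19.7]), array([13.1,  2.1]), 60.7)
w8 55 60 [311. 250.] (array([477.8, -40.7]), array([46.9, 50.5]), array([476.8, -40.2]), array([48. , 44.6]), 19.7)
w8 55 70 [312. 251.] (array([477.2, -41.6]), array([46.3, 46.9]), array([476.6, -40. ]), array([46.8, 43.1]), 19.1)Traceback (most recent call last):
  File "<stdin>", line 7, in <module>
ValueError: max() iterable argument is empty
```

Camera estimates of x differ by about 3 mm between views, so I'll get the lens x positions with a light squeeze along the tray (fingers along x).

```bash
python3 -m creep '[[0.7,[0.1,0,0],-1.7],[0.7,[0.1,0,0],-3.4],[0.7,[0.1,0,0],-5.1],[0.7,[0.1,0,0],-6.8],[0.7,[0.1,0,0],-8.5],[0.7,[0.1,0,0],-10.2],[0.7,[0.1,0,0],-11.9],[0.7,[0.1,0,0],-13.6],[0.7,[0.1,0,0],-15.3],[0.7,[0.1,0,0],-17],[0.7,[0.1,0,0],-18],[0.7,[0.1,0,0],-18]]'; python3 -m creep '[[0.7,[0,0,2],0],[0.7,[0,0,5],0],[0.7,[0,0,8],0],[0.7,[0,0,9.6],0],[0.7,[0,0,9.6],0],[0.7,[0,0,9.6],0]]'; python3 -m creep '[[0.4,[0,0,0],0],[0.2,[0,0,0],0],[0,[0,0,0],0],[0,[0,0,0],0],[0,[0,0,0],0],[0,[0,0,0],0],[0,[0,0,0],0]]' 4
```

```text
clock: 18.95
eef_pos: [478.8, -41.6, 148.0]
eef_rot: [-3.139, -0.001, 1.635]
wrist_force: [-0.8, 0.1, -0.5]
finger_gap: 80.1
finger_force: 0.0
clock: 19.55
eef_pos: [479.0, -41.7, 52.8]
eef_rot: [-3.14, -0.0, 1.632]
wrist_force: [-0.1, 0.2, 0.3]
finger_gap: 80.0
finger_force: 0.0
clock: 20.25
eef_pos: [479.3, -41.7, 53.6]
eef_rot: [-3.141, -0.0, 1.634]
wrist_force: [-3.7, -0.4, 5.4]
finger_gap: 51.7
finger_force: 4.0
```

```bash
python3 -m creep '[[0.7,[0,0,0],0],[0.7,[0,0,0],0],[0.7,[0,0,0],0],[0.75,[0,0,-3],0],[0.75,[0,0,-5],0],[0.75,[0,0,-5],0]]'; python3 - <<'E'
from h import *
go((585,-33.5),60,1.632)
E
```

```text
clock: 20.85
eef_pos: [480.6, -41.9, 105.7]
eef_rot: [3.137, 0.001, 1.634]
wrist_force: [0.4, -0.5, -0.4]
finger_gap: 82.0
finger_force: 0.0
shift cm [ 0.19 10.45  4.61] turn u 0.02  now [480.6 -41.9 105.7] 1.634
```

```bash
python3 -m creep '[[0.75,[0.1,3.5,0],0],[0.75,[0.1,7,0],0],[0.75,[0.2,10.4,0],0],[0.75,[0.2,10.4,0],0],[0.75,[0.2,10.4,2],0],[0.75,[0.2,10.4,4],0],[0.75,[0.2,10.4,4.5],0],[0.75,[0.2,10.4,4.5],0],[0.75,[0.2,10.4,4.5],0]]'; python3 -m creep '[[0.5,[0,0,0],0],[0.3,[0,0,0],0],[0.2,[0,0,0],0],[0.2,[0,0,0],0],[0.2,[0,0,0],0],[0.2,[0,0,0],0]]' 4;  python3 -m creep '[[0.8,[0,0,0],0],[0.8,[0,0,0],0],[0.8,[0,0,0],0],[0.8,[0,0,-3],0],[0.8,[0,0,-8],0],[0.8,[0,0,-10],0],[1,[0,0,-10],0],[1,[0,0,-10],0]]'; python3 - <<'E'
from h import *
go((415,348.6),60,1.632)
E
```

```text
clock: 21.75
eef_pos: [583.2, -33.3, 59.1]
eef_rot: [3.141, 0.0, 1.634]
wrist_force: [0.3, 0.0, 0.2]
finger_gap: 82.3
finger_force: 0.0
clock: 22.35
eef_pos: [583.2, -33.2, 58.8]
eef_rot: [3.141, 0.0, 1.634]
wrist_force: [-1.5, -0.2, 6.2]
finger_gap: 61.7
finger_force: 4.1
clock: 23.15
eef_pos: [582.8, -33.2, 157.8]
eef_rot: [-3.141, -0.0, 1.634]
wrist_force: [0.8, 0.8, -0.1]
finger_gap: 93.1
finger_force: 0.0
shift cm [ 39.15 -14.34   9.79] turn u 0.02  now [582.8 -33.2 157.8] 1.634
```

```bash
python3 -m creep '[[1,[4,-1.5,0],0],[1,[8.5,-3.1,0],0],[1,[13,-4.8,0],0],[1,[17.5,-6.4,0],0],[1,[22,-8,0],0],[1,[26.5,-9.7,0],0],[1,[31,-11.4,0],0],[1,[35.5,-13,0],0],[1,[39.2,-14.3,2],0],[1,[39.2,-14.3,5],0],[1,[39.2,-14.3,5],0],[1,[39.2,-14.3,5],0]]'; python3 - <<'E'
from h import *
p,im=cam("wrist"); cv2.imwrite("pics/w9.png",im[:,:,::-1]);np.save("w9",p,allow_pickle=True)
h,s,v=cv2.split(cv2.cvtColor(im,cv2.COLOR_RGB2HSV))
st=manip.read_state(); T=R.from_euler("xyz",st["eef_rot"])
m=(v<110)&(s<140); m[330:]=0; m[:,:238]=0; m[:,398:]=0
for c in blobs(m,800): print("cap",cv2.boundingRect(c),fit(ray(p,c,8)))
go((415,348.6),16,1.632)
E
```

```text
clock: 24.35
eef_pos: [415.5, 348.4, 107.8]
eef_rot: [-3.14, 0.001, 1.633]
wrist_force: [0.8, -0.3, 0.2]
finger_gap: 93.7
finger_force: 0.0
cap (276, 204, 80, 78) (array([414.8, 349.7]), array([65.1, 66.7]), array([414.8, 349.8]), array([66.8, 65.4]), 84.9)
cap (358, 0, 35, 172) (array([452.5, 468.3]), array([ 11. , 184.8]), array([452.2, 469.6]), array([ 11.8, 117.7]), 14.0)
shift cm [ 0.01 -0.11  9.28] turn u 0.01  now [416.2 348.6 108.8] 1.633
```

View pics/w9.png

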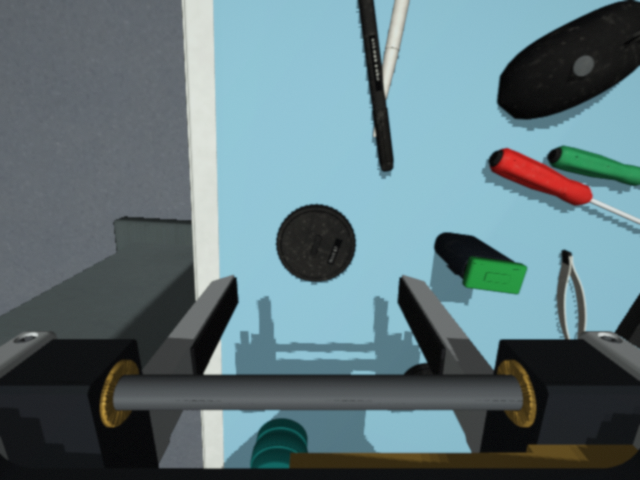

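The large cap is at (316,243), measured at (414.8,349.7), centred between the fingers. The green battery is to its right at (490,273).

```bash
python3 -m creep '[[1,[0.1,-0.1,3],0],[1,[0.1,-0.1,6],0],[1,[0.1,-0.1,8],0],[1,[0.1,-0.1,9.2],0],[1,[0.1,-0.1,9.2],0],[1,[0.1,-0.1,9.2],0],[0.6,[0.1,-0.1,9.2],0],[0.3,[0.1,-0.1,9.2],0],[0.3,[0.1,-0.1,9.2],0],[0.3,[0.1,-0.1,9.2],0],[0.3,[0.1,-0.1,9.2],0]]' 4; python3 -m creep '[[0.9,[0,0,0],0],[0.9,[0,0,0],0],[0.9,[0,0,0],1.6],[0.9,[0,0,0],3.2],[0.9,[0,0,0],4.8],[0.9,[0,0,0],6.4],[0.9,[0,0,0],8],[0.9,[0,0,0],9.6],[0.9,[0,0,0],11.2],[0.9,[0,0,0],12.8],[0.9,[0,0,0],14.4],[0.9,[0,0,0],16]]'; python3 -m creep '[[0.9,[0,0,0],1.6],[0.9,[0,0,0],2],[0.9,[0,0,0],2],[0.6,[0,0,0],2],[0.3,[0,0,0],2],[0.3,[0,0,0],2],[0.3,[0,0,0],2],[0.3,[0,0,0],2],[0.3,[0,0,0],2]]' 6
```

```text
clock: 25.5
eef_pos: [414.7, 350.1, 16.7]
eef_rot: [3.141, -0.0, 1.634]
wrist_force: [-1.5, -0.3, 3.0]
finger_gap: 63.9
finger_force: 4.1
clock: 26.7
eef_pos: [414.6, 350.0, 16.4]
eef_rot: [3.142, 0.0, 0.232]
wrist_force: [0.2, -0.0, 0.4]
finger_gap: 89.2
finger_force: 0.0
clock: 27.6
eef_pos: [414.6, 350.0, 16.4]
eef_rot: [3.142, 0.0, 0.063]
wrist_force: [0.5, 0.3, -0.4]
finger_gap: 64.0
finger_force: 6.0
```

```bash
python3 -m creep '[[0.3,[0,0,-1],0],[0.3,[0,0,-4],0],[0.3,[0,0,-8],0],[0.3,[0,0,-12],0],[0.3,[0,0,-13],0],[0.3,[0,0,-13],0],[0.3,[0,0,-13],0]]' 8; python3 - <<'E'
from h import *
go((583.2,-33.4),125,0.063)
E
```

```text
clock: 28.3
eef_pos: [414.3, 349.7, 145.5]
eef_rot: [3.141, 0.001, 0.063]
wrist_force: [-0.1, -0.4, -0.9]
finger_gap: 63.9
finger_force: 8.0
shift cm [14.46 39.29  2.06] turn u -0.0  now [414.3 349.7 145.5] 0.063
```

```bash
python3 -m creep '[[0.3,[1.6,4.3,0],0],[0.3,[3.2,8.7,0],0],[0.3,[4.8,13.1,0],0],[0.3,[6.4,17.5,0],0],[0.3,[8,21.9,0],0],[0.3,[9.6,26.2,0],0],[0.3,[11.2,30.6,0],0],[0.3,[12.8,35,0],0],[0.3,[14.5,39.3,0],0],[0.3,[14.5,39.3,2],0],[0.3,[14.5,39.3,2],0],[0.3,[14.5,39.3,2],0]]'; python3 -m creep '[[0.3,[0,0,0],0],[0.3,[0,0,0],0]]'; python3 - <<'E'
from h import *
go((583.2,-33.4),89,0.063)
p,im=cam("wrist"); cv2.imwrite("pics/w10.png",im[:,:,::-1])
E
```

```text
clock: 29.5
eef_pos: [583.3, -32.6, 125.3]
eef_rot: [-3.141, 0.003, 0.063]
wrist_force: [-0.7, 0.4, 0.2]
finger_gap: 64.1
finger_force: 8.0
clock: 29.7
eef_pos: [584.2, -32.4, 127.1]
eef_rot: [3.141, -0.001, 0.064]
wrist_force: [-0.5, 0.3, -1.0]
finger_gap: 64.0
finger_force: 8.0
shift cm [-0.1   0.09  3.81] turn u 0.01  now [584.2 -32.4 127.1] 0.064
```

View pics/w10.png

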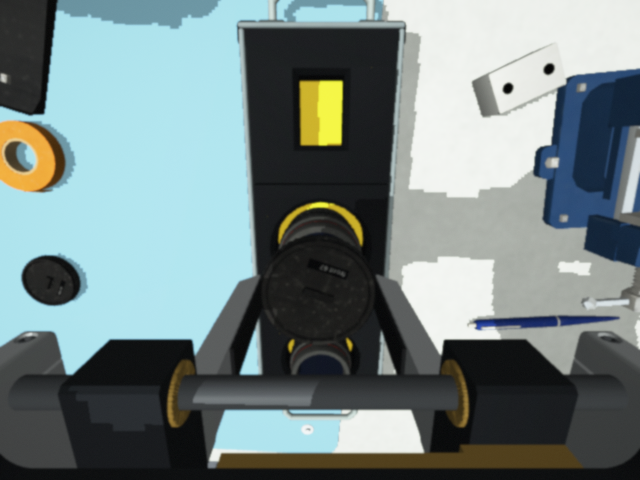

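The cap is held level at (318,287) directly above the large lens. That was the 14th and last picture view, so from here I check by measurement.

```bash
python3 -m creep '[[0.3,[-0.1,0.1,1.5],0],[0.3,[-0.1,0.1,3],0],[0.3,[-0.1,0.1,3.6],0],[0.3,[-0.1,0.1,3.8],0],[0.3,[-0.1,0.1,3.8],0],[0.3,[-0.1,0.1,3.8],0]]'; python3 -m creep '[[0.3,[0,0,0.1],0],[0.3,[0,0,0.2],0],[0.3,[0,0,0.25],0],[0.3,[0,0,0.25],0],[0.3,[0,0,0.25],0]]'
```

```text
clock: 30.35
eef_pos: [583.4, -34.2, 89.0]
eef_rot: [3.141, -0.001, 0.063]
wrist_force: [0.3, -0.4, -0.9]
finger_gap: 64.1
finger_force: 8.0
clock: 30.85
eef_pos: [583.1, -34.2, 86.0]
eef_rot: [-3.142, -0.0, 0.063]
wrist_force: [0.4, 0.3, 0.3]
finger_gap: 63.9
finger_force: 8.0
```

```bash
python3 -m creep '[[0.3,[0,0,0.05],0],[0.3,[0,0,0.1],0],[0.3,[0,0,0.1],0],[0.3,[0,0,0.1],0]]'
```

```text
clock: 31.25
eef_pos: [583.3, -34.2, 85.4]
eef_rot: [3.142, -0.0, 0.063]
wrist_force: [-2.0, -0.1, 5.6]
finger_gap: 64.1
finger_force: 8.1
```

```bash
python3 -m creep '[[0.35,[0,0,-0.05],0],[0.5,[0,0,-0.05],0],[0.6,[0,0,-0.05],0],[0.7,[0,0,-0.05],0],[0.7,[0,0,-0.05],0],[0.7,[0,0,-1],0],[0.7,[0,0,-3],0],[0.7,[0,0,-6],0],[0.7,[0,0,-6],0]]'; python3 - <<'E'
from h import *
p,im=cam("wrist"); cv2.imwrite("pics/w11.png",im[:,:,::-1]);np.save("w11",p,allow_pickle=True)
go((528,213.5),120,1.63)
E
```

```text
clock: 32.15
eef_pos: [584.8, -34.4, 149.5]
eef_rot: [3.14, -0.006, 0.063]
wrist_force: [0.8, -0.2, 0.0]
finger_gap: 79.9
finger_force: 0.0
shift cm [ -4.04 -25.08   2.7 ] turn u -17.96  now [584.  -34.3 147.3] 0.063
```

```bash
python3 -m creep '[[0.7,[-0.4,-2.5,0],-1.6],[0.7,[-0.8,-5,0],-3.2],[0.7,[-1.2,-7.5,0],-4.8],[0.7,[-1.6,-10,0],-6.4],[0.7,[-2,-12.5,0],-8],[0.7,[-2.4,-15,0],-9.6],[0.7,[-2.8,-17.5,0],-11.2],[0.7,[-3.2,-20,0],-12.8],[0.7,[-3.6,-22.5,1],-14.4],[0.7,[-4,-25.1,2],-16],[0.7,[-4,-25.1,3],-17.6],[0.7,[-4,-25.1,3],-18]]'; python3 -m creep '[[0.7,[0,0,0],0],[0.7,[0,0,0],0]]'; python3 - <<'E'
from h import *
p,im=cam("wrist"); cv2.imwrite("pics/w12.png",im[:,:,::-1]);np.save("w12",p,allow_pickle=True)
h,s,v=cv2.split(cv2.cvtColor(im,cv2.COLOR_RGB2HSV))
m=(v<110)&(s<140); m[330:]=0; m[:,:242]=0; m[:,394:]=0
for c in blobs(m,800): print("cap",cv2.boundingRect(c),fit(ray(p,c,8)))
m=(abs(h.astype(int)-65)<12)&(s>120)
for c in blobs(m,400): print("green",c.mean(0).round(),fit(ray(p,c,71)))
go((528,213.5),16.5,1.63)
E
```

```text
clock: 33.4
eef_pos: [526.2, 214.2, 112.8]
eef_rot: [-3.138, 0.001, 1.64]
wrist_force: [0.0, 0.2, -0.4]
finger_gap: 79.9
finger_force: 0.0
clock: 33.6
eef_pos: [527.3, 213.7, 114.7]
eef_rot: [-3.141, 0.0, 1.632]
wrist_force: [0.4, 0.4, -0.4]
finger_gap: 79.7
finger_force: 0.0
cap (290, 216, 57, 56) (array([528.8, 213.2]), array([47.6, 49.5]), array([528.9, 213.1]), array([47.8, 49. ]), 3.5)
cap (308, 51, 62, 31) (array([534.1, 349.5]), array([15.9, 50.9]), array([534.4, 349.7]), array([16.4, 45. ]), 86.0)
green [341.  36.] (array([532.9, 352.8]), array([24.2, 41.6]), array([532.9, 352.5]), array([21.9, 35.8]), 86.2)
shift cm [-0.02  0.06  9.84] turn u 0.02  now [527.4 213.7 114.9] 1.632
```

```bash
python3 -m creep '[[0.7,[0,0.1,3],0],[0.7,[0,0.1,6],0],[0.7,[0,0.1,9],0],[0.7,[0,0.1,9.8],0],[0.7,[0,0.1,9.8],0],[0.7,[0,0.1,9.8],0],[0.3,[0,0.1,9.8],0],[0,[0,0.1,9.8],0],[-0.1,[0,0.1,9.8],0],[-0.1,[0,0.1,9.8],0],[-0.1,[0,0.1,9.8],0]]' 4; python3 -m creep '[[0.5,[0,0,0],0],[0.6,[0,0,0],0],[0.6,[0,0,0],1.6],[0.6,[0,0,0],3.2],[0.6,[0,0,0],4.8],[0.6,[0,0,0],6.4],[0.6,[0,0,0],8],[0.6,[0,0,0],9.6],[0.6,[0,0,0],11.2],[0.6,[0,0,0],12.8],[0.6,[0,0,0],14.4],[0.6,[0,0,0],16]]'; python3 -m creep '[[0.6,[0,0,0],1.6],[0.6,[0,0,0],2],[0.6,[0,0,0],2],[0.3,[0,0,0],2],[-0.1,[0,0,0],2],[-0.1,[0,0,0],2],[-0.1,[0,0,0],2],[-0.1,[0,0,0],2],[-0.1,[0,0,0],2]]' 6
```

```text
clock: 34.75
eef_pos: [528.4, 213.9, 17.1]
eef_rot: [3.142, -0.0, 1.634]
wrist_force: [-0.9, 0.2, 1.9]
finger_gap: 46.7
finger_force: 4.0
clock: 35.95
eef_pos: [528.4, 213.8, 16.9]
eef_rot: [3.142, 0.0, 0.232]
wrist_force: [0.1, 0.2, 0.1]
finger_gap: 75.4
finger_force: 0.0
clock: 36.85
eef_pos: [528.4, 213.9, 16.9]
eef_rot: [-3.142, 0.0, 0.063]
wrist_force: [0.6, 0.1, -0.0]
finger_gap: 46.1
finger_force: 6.0
```

```bash
python3 -m creep '[[-0.1,[0,0,-1],0],[-0.1,[0,0,-4],0],[-0.1,[0,0,-8],0],[-0.1,[0,0,-12],0],[-0.1,[0,0,-12],0],[-0.1,[0,0,-12],0]]' 8; python3 - <<'E'
from h import *
go((479.3,-41.7),110,0.063)
E
```

```text
clock: 37.45
eef_pos: [528.6, 213.9, 137.9]
eef_rot: [-3.141, -0.002, 0.063]
wrist_force: [1.1, -1.0, -0.7]
finger_gap: 46.2
finger_force: 8.0
shift cm [-6.53 25.2   2.77] turn u -0.0  now [528.6 213.9 137.9] 0.063
```

```bash
python3 -m creep '[[-0.1,[-1.1,4.2,0],0],[-0.1,[-2.2,8.4,0],0],[-0.1,[-3.3,12.6,0],0],[-0.1,[-4.4,16.8,0],0],[-0.1,[-5.5,21,0],0],[-0.1,[-6.5,25.2,0],0],[-0.1,[-6.5,25.2,2],0],[-0.1,[-6.5,25.2,3.5],0],[-0.1,[-6.5,25.2,3.5],0],[-0.1,[-6.5,25.2,3.5],0],[-0.1,[-6.5,25.2,3.5],0]]'; python3 - <<'E'
from h import *
go((479.3,-41.7),75,0.063)
E
```

```text
clock: 38.55
eef_pos: [479.6, -41.5, 102.4]
eef_rot: [3.141, -0.0, 0.063]
wrist_force: [-0.2, -0.8, -0.7]
finger_gap: 46.0
finger_force: 8.0
shift cm [-0.03  0.01  2.74] turn u 0.0  now [479.6 -41.5 102.4] 0.063
```

```bash
python3 -m creep '[[-0.1,[0,0,1],0],[-0.1,[0,0,2],0],[-0.1,[0,0,2.5],0],[-0.1,[0,0,2.7],0],[-0.1,[0,0,2.7],0],[-0.1,[0,0,2.7],0]]';python3 -m creep '[[-0.1,[0,0,0.1],0],[-0.1,[0,0,0.2],0],[-0.1,[0,0,0.25],0],[-0.1,[0,0,0.25],0],[-0.1,[0,0,0.25],0]]'
```

```text
clock: 39.15
eef_pos: [479.5, -41.8, 75.1]
eef_rot: [3.142, -0.0, 0.063]
wrist_force: [-0.3, -0.5, -0.3]
finger_gap: 46.0
finger_force: 8.0
clock: 39.65
eef_pos: [479.4, -41.7, 72.5]
eef_rot: [3.142, -0.0, 0.063]
wrist_force: [0.4, 0.0, 0.0]
finger_gap: 46.3
finger_force: 8.0
```

```bash
python3 -m creep '[[-0.1,[0,0,0.05],0],[-0.1,[0,0,0.1],0],[-0.1,[0,0,0.1],0],[-0.1,[0,0,0.1],0]]'
```

```text
clock: 40.05
eef_pos: [479.6, -41.8, 71.9]
eef_rot: [3.142, -0.0, 0.063]
wrist_force: [-2.4, 0.1, 5.4]
finger_gap: 45.9
finger_force: 8.0
```

Contact came at exactly the expected height, so I'll release, rise and check both caps by measurement.

```bash
python3 -m creep '[[0,[0,0,-0.05],0],[0.1,[0,0,-0.05],0],[0.3,[0,0,-0.05],0],[0.4,[0,0,-0.05],0],[0.4,[0,0,-0.05],0],[0.4,[0,0,-1],0],[0.4,[0,0,-4],0],[0.4,[0,0,-8],0],[0.4,[0,0,-8],0],[0.4,[0,0,-8],0]]'; python3 - <<'E'
from h import *
p,im=cam("wrist"); cv2.imwrite("pics/w13.png",im[:,:,::-1]);np.save("w13",p,allow_pickle=True)
for n,X,r in (("L",(583.3,-34,79),33.5),("S",(479.5,-41.7,65),24.5)):
    c=proj(p,X)[0]; e=proj(p,(X[0],X[1]+r,X[2]))[0]
    print(n,c.round(),e.round(), im[int(c[1])-50:int(c[1])+51:4,int(c[0])].max(1), im[int(c[1]),int(c[0])-56:int(c[0])+57:4].max(1))
go((532,352.5),140,-0.06)
E
```

```text
clock: 41.05
eef_pos: [479.6, -41.8, 152.3]
eef_rot: [3.141, -0.002, 0.063]
wrist_force: [0.3, -0.5, 0.1]
finger_gap: 65.6
finger_force: 0.0
L [316. 111.] [266. 108.] [32 40 40 41 22 14 19 42 42 41 40 32 36 34 56 52 49 45 44 46 46 55 58 43
 47 19] [31 32 22 39 42 44 49 49 50 46 44 43 35 35 37 35 33 34 44 47 46 46 48 44
 47 35 38 12 19]
S [317. 252.] [287. 250.] [ 27 210  20  57  27  21  36  39  38  39  38  30  37  36  34  41  36  36
  31  31  29  29  27 101 228 176] [28 29 30 27 26 15 10 32 33 37 39 37 37 32 37 32 35 24 10 21 28 22 11 11
 19 22 28 19 20]
shift cm [  7.75 -39.01   1.13] turn u 1.41  now [479.1 -41.7 151.3] 0.063
```

```bash
python3 - <<'E'
from h import *
p=np.load("w13.npy",allow_pickle=True).item(); im=cv2.imread("pics/w13.png"); g=cv2.GaussianBlur(im.max(2),(5,5),0)
for n,X,r in (("L",(583.3,-34,77),33.5),("S",(479.5,-41.7,63),24.5)):
    # radial edge: along 24 rays in the cap's rim plane find strongest grey step near r
    out=[];q=[]
    for a in np.arange(0,360,15):
        rr=np.arange(r-8,r+8,0.5); P=proj(p,np.c_[X[0]+rr*np.cos(np.radians(a)),X[1]+rr*np.sin(np.radians(a)),np.full(len(rr),X[2])])
        vals=cv2.remap(g,P[:,0].astype(np.float32)[None],P[:,1].astype(np.float32)[None],1)[0].astype(int)
        d=vals[:-4]-vals[4:]; k=d.argmax(); out.append((a,rr[k]+1,int(d[k])))
        if d[k]>8: q.append((X[0]+(rr[k]+1)*np.cos(np.radians(a)),X[1]+(rr[k]+1)*np.sin(np.radians(a))))
    q=np.array(q); A=np.c_[2*q,np.ones(len(q))]; s=np.linalg.lstsq(A,(q**2).sum(1),rcond=None)[0]
    print(n,"circle",s[:2].round(1),np.sqrt(s[2]+s[:2]@s[:2]).round(1),len(q)); print([(int(a),float(b),c) for a,b,c in out])
E
```

```text
L circle [581.8 -35.4] 30.6 22
[(0, 33.0, 8), (15, 29.0, 8), (30, 28.0, 16), (45, 28.0, 11), (60, 28.0, 13), (75, 27.5, 17), (90, 27.5, 13), (105, 32.0, 16), (120, 32.0, 20), (135, 31.5, 17), (150, 31.5, 20), (165, 31.5, 23), (180, 31.5, 20), (195, 31.5, 21), (210, 31.5, 20), (225, 32.0, 26), (240, 32.0, 23), (255, 32.0, 19), (270, 32.5, 20), (285, 32.5, 24), (300, 32.5, 20), (315, 33.0, 20), (330, 28.5, 16), (345, 28.5, 14)]
S circle [484.1 -40.6] 23.8 15
[(0, 23.5, 10), (15, 31.0, 9), (30, 31.0, 11), (45, 20.5, 9), (60, 31.0, 76), (75, 28.0, 33), (90, 24.5, 14), (105, 24.0, 11), (120, 19.5, 10), (135, 19.5, 7), (150, 19.0, 12), (165, 19.5, 6), (180, 19.0, 5), (195, 18.5, 7), (210, 19.0, 4), (225, 19.0, 4), (240, 23.0, 6), (255, 23.5, 11), (270, 24.0, 7), (285, 24.0, 11), (300, 29.5, 55), (315, 23.5, 6), (330, 23.5, 11), (345, 23.5, 11)]
```

Edge radii agree with the expected centres all round (large 31.5–33 mm, small 23.5–24.5 mm), so both caps lie centred. Next is the battery, the only one with a green cover.

```bash
python3 -m creep '[[0.3,[0.5,-2,0],0.2],[0.3,[1.4,-6.5,0],0.4],[0.3,[2.3,-11,0],0.6],[0.3,[3.1,-15.5,0],0.8],[0.3,[4,-20,0],1],[0.3,[4.9,-24.5,0],1.2],[0.3,[5.7,-29,0],1.4],[0.3,[6.6,-33.5,0],1.4],[0.3,[7.7,-39,0],1.4],[0.3,[7.7,-39,0],1.4],[0.3,[7.7,-39,0],1.4],[0.3,[7.7,-39,0],1.4]]'; python3 - <<'E'
from h import *
p,im=cam("wrist"); h,s,v=cv2.split(cv2.cvtColor(im,cv2.COLOR_RGB2HSV)); cv2.imwrite("pics/w14.png",im[:,:,::-1])
m=(abs(h.astype(int)-65)<12)&(s>120)
for c in blobs(m,400):
    for z in (71,): print("green",c.mean(0).round(),fit(ray(p,c,z)))
go((532,352.5),50,-0.06)
E
```

```text
clock: 42.3
eef_pos: [531.5, 351.3, 150.4]
eef_rot: [3.14, 0.002, -0.06]
wrist_force: [0.6, -0.5, 0.4]
finger_gap: 60.9
finger_force: 0.0
green [314. 251.] (array([534.8, 353.7]), array([21.3, 44.4]), array([534.9, 353.5]), array([19.2, 36.8]), 85.8)
green [225. 129.] (array([622.1, 410.9]), array([12. , 75.7]), array([626.8, 410.3]), array([12.1, 60.5]), 81.6)
shift cm [ 0.03 -0.16 10.09] turn u -0.01  now [531.7 351.  150.9] -0.061
```

```bash
python3 -m creep '[[0.3,[0.15,-0.15,2],0.15],[0.3,[0.15,-0.15,5],0.15],[0.3,[0.15,-0.15,8],0.15],[0.3,[0.15,-0.15,10],0.15],[0.3,[0.15,-0.15,10],0.15],[0.3,[0.15,-0.15,10],0.15],[0,[0.15,-0.15,10],0.15],[-0.4,[0.15,-0.15,10],0.15],[-0.7,[0.15,-0.15,10],0.15],[-0.7,[0.15,-0.15,10],0.15],[-0.7,[0.15,-0.15,10],0.15],[-0.7,[0.15,-0.15,10],0.15]]' 15; python3 -m creep '[[-0.7,[0,0,0],0],[-0.7,[0,0,0],0],[-0.7,[0,0,-2],0],[-0.7,[0,0,-6],0],[-0.7,[0,0,-10],0],[-0.7,[0,0,-12],0],[-0.7,[0,0,-12],0],[-0.7,[0,0,-12],0]]'; python3 - <<'E'
from h import *
p,im=cam("wrist"); h,s,v=cv2.split(cv2.cvtColor(im,cv2.COLOR_RGB2HSV)); st=manip.read_state(); T=R.from_euler("xyz",st["eef_rot"])
m=(abs(h.astype(int)-65)<12)&(s>120)
for c in blobs(m,400):
    w=ray(p,c,st["eef_pos"][2]+21); print("green in tool",fit(T.inv().apply(w-st["eef_pos"])))
go((690.2,-28),168,0.063)
E
```

```text
clock: 43.55
eef_pos: [533.4, 353.8, 51.6]
eef_rot: [-3.142, -0.0, -0.072]
wrist_force: [0.8, -0.3, 1.6]
finger_gap: 21.4
finger_force: 15.0
clock: 44.35
eef_pos: [533.0, 353.6, 170.2]
eef_rot: [3.141, 0.001, -0.072]
wrist_force: [0.3, 0.3, -0.8]
finger_gap: 21.2
finger_force: 15.0
green in tool (array([3.3, 0. ]), array([23.3, 43.9]), array([3. , 0.1]), array([21.6, 37.5]), 90.0)
green in tool (array([ 84.9, -35.7]), array([ 6.7, 41.9]), array([ 87.4, -35.5]), array([33.6,  6.7]), 4.6)
shift cm [18.46 36.9   0.15] turn u -1.55  now [532.7 353.4 169.4] -0.072
```

```bash
python3 - <<'E'
from h import *
p=manip.camera_params("side"); print(ray(p,[(152,252),(80,200)],10).round(),ray(p,[(80,250)],250).round())
go((575,-20),168,0.063)
go((689.5,-28),168,0.063)
E
```

```text
[[ 851.  166.   10.]
 [1169.  100.   10.]] [[704. 391. 250.]]
shift cm [ 6.92 36.94  0.18] turn u -1.55  now [532.7 353.4 169.4] -0.072
shift cm [18.39 36.91  0.15] turn u -1.55  now [532.7 353.4 169.4] -0.072
```

```bash
python3 -m creep '[[-0.7,[0.9,4.6,0],-0.2],[-0.7,[1.8,9.2,0],-0.4],[-0.7,[2.6,13.8,0],-0.6],[-0.7,[3.5,18.4,0],-0.8],[-0.7,[4.4,23,0],-1],[-0.7,[5.3,27.6,0],-1.2],[-0.7,[6.1,32,0],-1.4],[-0.7,[6.9,36.9,0],-1.55],[-0.7,[10,36.9,0],-1.55],[-0.7,[14,36.9,0],-1.55],[-0.7,[18.4,36.9,0],-1.55],[-0.7,[18.4,36.9,0],-1.55]]'; python3 -m creep '[[-0.7,[0,0,0],0],[-0.7,[0,0,0],0],[-0.7,[0,0,3],0],[-0.7,[0,0,6],0],[-0.7,[0,0,6],0],[-0.7,[0,0,6],0]]'; python3 - <<'E'
from h import *
go((689.5,-28),62,0.063)
E
```

```text
clock: 45.6
eef_pos: [692.5, -28.1, 166.3]
eef_rot: [-3.141, 0.005, 0.062]
wrist_force: [-0.8, 0.5, -2.1]
finger_gap: 21.2
finger_force: 15.0
clock: 46.2
eef_pos: [689.9, -27.5, 112.7]
eef_rot: [3.142, -0.0, 0.063]
wrist_force: [-0.1, 0.1, -1.4]
finger_gap: 21.2
finger_force: 15.0
shift cm [-0.04  0.05  5.07] turn u -0.0  now [689.9 -27.5 112.7] 0.063
```

```bash
python3 -m creep '[[-0.7,[0,0,1.5],0],[-0.7,[0,0,2.5],0],[-0.7,[0,0,3],0],[-0.7,[0,0,3.3],0],[-0.7,[0,0,3.6],0],[-0.7,[0,0,3.6],0]]'; python3 -m creep '[[-0.7,[0,0,0.4],0],[-0.7,[0,0,0.8],0],[-0.7,[0,0,1.1],0],[-0.7,[0,0,1.4],0],[-0.7,[0,0,1.4],0],[-0.7,[0,0,1.4],0]]'
```

```text
clock: 46.8
eef_pos: [690.1, -27.6, 75.2]
eef_rot: [-3.142, 0.0, 0.063]
wrist_force: [0.4, -0.0, -1.2]
finger_gap: 21.3
finger_force: 15.0
clock: 47.4
eef_pos: [690.1, -27.6, 61.4]
eef_rot: [-3.142, 0.0, 0.063]
wrist_force: [-1.0, -0.8, -1.2]
finger_gap: 21.2
finger_force: 15.0
```

```bash
python3 -m creep '[[-0.7,[0,0,0.1],0],[-0.7,[0,0,0.2],0],[-0.7,[0,0,0.25],0],[-0.7,[0,0,0.3],0],[-0.7,[0,0,0.3],0],[-0.7,[0,0,0.3],0]]'
```

```text
clock: 48.0
eef_pos: [690.2, -27.6, 58.6]
eef_rot: [3.142, -0.0, 0.063]
wrist_force: [-0.6, 1.1, -0.6]
finger_gap: 21.1
finger_force: 15.0
```

```bash
python3 -m creep '[[-0.7,[0,0,0.05],0],[-0.7,[0,0,0.1],0],[-0.7,[0,0,0.1],0],[-0.7,[0,0,0.1],0]]'
```

```text
clock: 48.4
eef_pos: [690.5, -27.6, 58.5]
eef_rot: [3.142, -0.001, 0.063]
wrist_force: [-3.2, -0.3, 8.1]
finger_gap: 21.5
finger_force: 15.0
```

Floor reached at the predicted height. I'll release, rise and check the scene.

```bash
python3 -m creep '[[-0.7,[0,0,-0.1],0],[-0.4,[0,0,-0.1],0],[-0.1,[0,0,-0.1],0],[0.1,[0,0,-0.1],0],[0.1,[0,0,-0.1],0],[0.1,[0,0,-2],0],[0.1,[0,0,-6],0],[0.1,[0,0,-10],0],[0.1,[0,0,-10],0],[0.1,[-8,0,-12],0],[0.1,[-10,0,-12],0],[0.1,[-10,0,-12],0]]'; python3 -m creep '[[0.1,[0,0,0],0],[0.1,[0,0,0],0],[0.1,[0,0,0],0]]'; python3 - <<'E'
from h import *
p,im=cam("wrist"); cv2.imwrite("pics/w15.png",im[:,:,::-1]); np.save("w15",p,allow_pickle=True); h,s,v=cv2.split(cv2.cvtColor(im,cv2.COLOR_RGB2HSV))
for c in blobs((abs(h.astype(int)-65)<12)&(s>120),300): print("green",c.mean(0).round(),fit(ray(p,c,78)))
g=cv2.GaussianBlur(im.max(2),(5,5),0); print("cam",p["origin"].round())
for n,X,r in (("L",(583.3,-34,77),33.5),("S",(479.5,-41.7,63),24.5)):
    out=[]
    for a in np.arange(0,360,30):
        rr=np.arange(r-8,r+8,0.5); P=proj(p,np.c_[X[0]+rr*np.cos(np.radians(a)),X[1]+rr*np.sin(np.radians(a)),np.full(len(rr),X[2])])
        vals=cv2.remap(g,P[:,0].astype(np.float32)[None],P[:,1].astype(np.float32)[None],1)[0].astype(int)
        d=vals[:-4]-vals[4:]; k=d.argmax(); out.append((int(a),float(rr[k]+1),int(d[k])))
    print(n,proj(p,X).round(),out)
im=manip.camera("side"); ps=manip.camera_params("side"); cv2.imwrite("pics/side1.png",im[:,:,::-1]); h,s,v=cv2.split(cv2.cvtColor(im,cv2.COLOR_RGB2HSV))
for c in blobs(((h<6)|(h>174))&(s>150),20):
    u=c.mean(0)
    if 370<u[0]<440 and 150<u[1]<230: print("red cover",u.round(1))
i0=cv2.imread("pics/side0.png"); h,s,v=cv2.split(cv2.cvtColor(i0,cv2.COLOR_BGR2HSV))
for c in blobs(((h<6)|(h>174))&(s>150),20):
    u=c.mean(0)
    if 370<u[0]<440 and 150<u[1]<230: print("before",u.round(1))
E
```

```text
clock: 49.6
eef_pos: [585.4, -33.8, 176.7]
eef_rot: [-3.141, 0.004, 0.062]
wrist_force: [0.5, -0.5, 0.3]
finger_gap: 51.8
finger_force: 0.0
clock: 49.9
eef_pos: [591.3, -33.8, 177.1]
eef_rot: [-3.142, -0.0, 0.063]
wrist_force: [0.6, 0.5, -0.4]
finger_gap: 51.8
finger_force: 0.0
green [318. 119.] (array([690.9, -27.7]), array([21.6, 45.1]), array([690.5, -27.9]), array([36.6, 20.5]), 3.6)
cam [675. -29. 342.]
L [[317. 256.]] [(0, 38.5, 12), (30, 28.0, 11), (60, 36.0, 33), (90, 27.0, 9), (120, 32.0, 11), (150, 32.0, 10), (180, 26.5, 12), (210, 27.5, 11), (240, 32.0, 11), (270, 32.5, 15), (300, 33.5, 8), (330, 32.5, 11)]
S [[318. 353.]] [(0, 23.0, 10), (30, 23.0, 9), (60, 30.5, 22), (90, 23.5, 7), (120, 19.0, 7), (150, 19.5, 9), (180, 18.5, 5), (210, 19.0, 4), (240, 19.0, 5), (270, 21.0, 7), (300, 23.0, 11), (330, 24.0, 12)]
red cover [398.3 198.9]
red cover [420.3 175.9]
before [398.3 199.4]
before [420.5 176.2]
```

```bash
python3 -c "
from cell import manip
print(manip.sign_off())"
```

```text
the job is handed in; nothing more can be done
None
```

The tray is packed and handed in at about 50 s of the 128 s allowed: both lenses are down on their well floors with their own caps centred, the charged battery stands in its slot, and the flat batteries have not moved.

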